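# Level the fuel-mixing shelf under load

### The arm

A 7-joint arm with a two-finger parallel gripper is mounted at the origin on a cart in front of the work surface, level with it; the furniture and walls round the work are solid. World frame = base frame: x ahead of the robot, y to its left, z up, the work surface at z = 0. Lengths are in m, angles in rad, forces in N, time in s.
With the tool pointing down it reaches from about 0.4 to 0.85 m from the base axis. Payload 4.5 kg.
Tool frame: the origin (TCP) lies on the centre line of the jaws, within the pads' length; the fingertips stand 17 mm ahead of it and the grasp point (between the pads) lies 2 mm behind it (r.tip_reach is the distance from the TCP to the fingertips, in m); z points along the fingers, y is the line along which they close (so a half turn about z gives the same grasp; the last joint's range is limited). The gripper opens to 88 mm and grips with 3 to 60 N. Pads are 18 mm wide; open, the fingers measure 123 mm over their backs; the gripper's body (75 mm by 187 mm) begins 45 mm behind the grasp point.
Start: joints at [-1.223, 0.689, -0.195, 1.565, 0.157, 0.902, -0.215], TCP at [0.193, 0.595, 0.216] pointing down, gripper open.
Joint ranges: [-3.01, 3.01], [-0.46, 2.08], [-1.47, 1.51], [0.13, 2.56], [-1, 4.14], [0.04, 2.09], [-2.66, 2.66]. Speed limits (rad/s): [2.57, 2.57, 3.14, 3.14, 3.14, 3.14, 3.14].

### API

Orientations are given as a unit quaternion [x, y, z, w].
In Python, from plant import r gives the robot as it stands.
- The arm moves only by the tool step_arm, never from a script. Its argument "steps" is a list of rows, each a list of 7 numbers: the shift along the tool's x, y, z in cm, then the turn, a rotation vector about the tool's x, y, z in degrees, then the gripper's target within -1 to 1 (shut at 1, half-way at 0, fully open at -1). A call has 1 to 8 rows; each row shifts and turns the commanded pose from where the row before left it, along the tool's axes as they then stand; what a row does not reach is not made up. A row lasts 1/8 s, in which the tool goes at most 62.5 mm and 10.7 degrees, less where a joint would pass 70% of its speed; a pose out of reach is approached as far as the arm can. A call with a gripper value outside its range is refused whole. The fingers move at their own pace and stop on an object; "force" is the grip in N (left out, the last holds). Time passes only in rows, so rows that do not move let the fingers close. It gives the time, the measured TCP pose, the force, the opening and the grip force at its end, in the units of the state.
- r.get_state(): the state, without advancing time (a new reading comes with each control period).
- r.snapshot(name): name is "scene" or "top"; returns a dict with "pixels" (420x560x3 uint8, red, green, blue), "fx", "fy", "cx", "cy" (pixels), "cam_to_world" (4x4, takes a point from camera to world coordinates). Camera axes: x right, y down, z forward; pixel columns grow to the right and rows downward; lengths in m; the calibration is good to about 2 mm. A picture is of the moment at which its call begins. There is no depth.
- r.finish_job(): hands the job in; it is judged then, once.
The state is a dict: "clock": time; "q": joint angles; "qd": joint speeds; "joint_torque": joint torques, N m; "tool_pos": TCP position; "eef_rot": TCP orientation; "contact_force": force on the tool from outside, world axes, zero at the start; "moment": the same for the moment, N m; "opening": opening from 0.0 (shut) to 1.0 (fully open); "finger_force": force on a finger pad.
Only numpy, scipy, OpenCV 4.12 (cv2) and the standard library are available. Lean on these libraries where they do the work, as an engineer would, in place of code of your own. Each camera call takes 0.05 s, during which the arm holds its last target. There are 200 camera calls.

### The job

The low plywood shelf on the bench, where fuel is measured out, sags towards its screw foot, whose rubber gives under load. Lay the spirit level flat and lengthwise in the middle of the clear board beside the wheel, let go of it, and crank the foot's handwheel until the board is level under load. Finish while holding: closed fingertips pushing down on the level's top, on its half next to the wheel, with about 10 N (a full can), the bubble at rest between the two lines, and still pressing when the program ends; do not shove the shelf or disturb the other things.

Things in the scene. Friction and masses are not known exactly. Their poses are not given: they have to be found in the camera images.
- shelf: Low free-standing shelf: plywood board 360 x 170 x 18 mm, top 76 mm above the bench. Origin at bench height under the board's middle; x along the board to the wheel end, y to the wall, z up. Stands on two rubber feet at x = -150 mm and a screw foot at x = +130, y = 0, at first too short, so that end is low. 12 mm high rail along the back from y = 71 mm. Loose: slides if shoved with over 8 N.
- board_mid (a point): Point on the board's top at x = -35, y = 0 mm of the shelf: the middle of the board's clear length, where the level's middle belongs (within 35 mm along and 25 mm across, lengthwise within 8 degrees). Axes as the shelf's.
- level: Aluminium spirit level, 220 x 32 x 34 mm, about 0.4 kg, black ends, lying base down on the bench at first. Origin at the middle of its underside, x along it, z up. The vial lies in a window 72 mm long in the middle of its top; the side walls beside it are full height (grip across the 32 mm). The top is flat and solid from 36 to 106 mm either side of the middle: press there, not on the glass.
- bubble (a joint): Place of the bubble in the level's vial, m: 0 = middle, positive towards the level's own +x end, stops at +-0.020. It goes to the high end, 6 mm for each 0.01 rad of slope, and needs about 2 s to settle. The white bubble is 16 mm long and the two black lines 21 mm apart: between them means within +-0.0025.
- wheel_hub (a point): On the axis of the screw foot, at the top of the rim of its handwheel (aluminium, diameter 70, 11 mm thick, about 40 mm over the board). Clockwise from above lifts that end of the board 4 mm a turn and moves the bubble 8.6 mm (the board rises towards the wheel); 0.8 to 2.3 turns are needed. It turns stiffly (0.06 N m) and stays as left. The foot's rubber gives 1 mm per 4 N it carries.
- crank_handle (a point): Middle of the crank handle on the wheel: upright black grip, diameter 16, 38 mm tall, 24 mm from the wheel's axis, freely revolving on its pin, so that it can be pinched from above and led round in a circle without turning the gripper. The point is 22 mm above its lower end, which is 3 mm above the rim.
- carton: Bystander: small yellow carton 25 x 25 x 72 mm standing on the shelf by the back rail at the end away from the wheel. Origin under its middle.
- tape: Bystander: yellow tape measure 38 x 78 x 64 mm on the bench in front of the shelf. Origin under its middle.
- wrench: Bystander: combination wrench 224 mm long, 8 mm thick, on the bench in front of the shelf. Origin under its middle.
- screwdriver: Bystander: red-handled screwdriver 203 mm long on the bench beyond the wheel end. Origin under its middle.
- oil_bottle: Bystander: green bottle 38 x 58 x 125 mm behind the shelf.
- additive: Bystander: pale bottle 34 x 50 x 115 mm behind the shelf.
- spray_can: Bystander: spray can, diameter 59, 225 mm tall, behind the wheel end.
- cup: Bystander: blue plastic cup, diameter 69, 52 mm tall, beyond the end of the shelf that has no wheel.

How it is judged:
By the outcome, as a careful person would: the job done as asked, in the order asked, and still so for the second after the job is handed in, while the arm keeps its last pose, push and grip.
It also fails if it takes over 67 s, if anything falls off the work surface, if the arm or the gripper's body presses on something with over 40 N, if the wrist force passes 120 N, or if a joint passes its speed limit or range.

## Working session

There is one attempt and no reset: what is moved stays moved. The work goes in short steps, Python scripts to look and compute and a tool call to move; the robot and the scene stay as the last step left them, time stands still between calls to the robot, and variables do not carry over. Pictures are saved under pics/ and viewed, at most 10 in all, crops included, and the job is handed in when it is done.

Besides the shell and the picture viewer there is one more tool, called after "Call:" by a JSON object that holds its "method" and its "body", one argument or row to a line. step_arm: Moves the arm, as the interface text tells. Its arguments: {"type":"object","properties":{"steps":{"type":"array","items":{"type":"array","items":{"type":"number"}}},"force":{"type":"number"}},"required":["steps"]}

```bash
ls; mkdir -p pics; cat > h.py <<'E'
import numpy as np, cv2
from plant import r
from scipy.spatial.transform import Rotation as R
def snap(n,f=None):
    s=r.snapshot(n)
    if f: cv2.imwrite('pics/'+f,cv2.cvtColor(s['pixels'],cv2.COLOR_RGB2BGR))
    return s
def ray(s,u,v,z):
    d=np.array([(u-s['cx'])/s['fx'],(v-s['cy'])/s['fy'],1]);T=np.array(s['cam_to_world'])
    d=T[:3,:3]@d;o=T[:3,3];return o+d*(z-o[2])/d[2]
def proj(s,p):
    T=np.array(s['cam_to_world']);c=T[:3,:3].T@(np.array(p)-T[:3,3])
    return s['fx']*c[0]/c[2]+s['cx'],s['fy']*c[1]/c[2]+s['cy']
E
python3 - <<'E'
from h import *
for n in('scene','top'):
    s=snap(n,n+'0.png');print(n,s['fx'],s['cx'],s['cy'],np.round(s['cam_to_world'],3).tolist())
st=r.get_state();print(st['tool_pos'],st['eef_rot'],R.from_quat(st['eef_rot']).as_matrix().round(3).tolist(),st['contact_force'],st['clock'],r.tip_reach)
E
```

```text
pics
scene 415.9641965307922 275.97949050651505 207.88584486991533 [[-0.682, 0.56, -0.47, 1.026], [0.731, 0.524, -0.436, 0.375], [0.002, -0.641, -0.767, 0.959], [0.0, 0.0, 0.0, 1.0]]
top 415.9017461412713 281.5909819354534 216.32135066453463 [[-0.024, -0.993, 0.116, 0.356], [-1.0, 0.025, 0.005, -0.149], [-0.008, -0.116, -0.993, 1.054], [0.0, 0.0, 0.0, 1.0]]
[0.19279151 0.59390759 0.21550755] [ 1.56228909e-01  9.87720545e-01 -8.05613679e-04 -6.43367585e-05] [[-0.951, 0.309, -0.0], [0.309, 0.951, -0.002], [-0.0, -0.002, -1.0]] [ 0.02737194 -0.17590126  0.82624399] 0.1 0.017
```

View pics/top0.png

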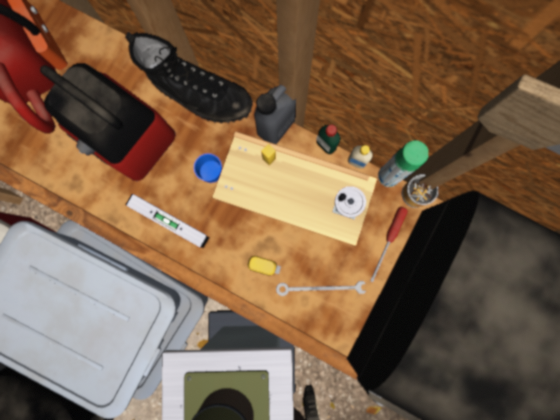

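View pics/scene0.png

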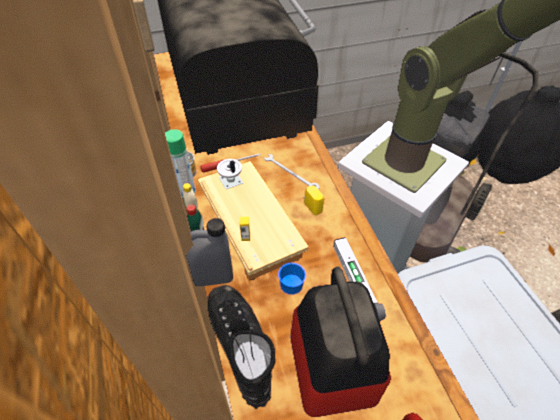

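The top view shows the level at about (167,220), the shelf from (215,200) to (375,180), and the wheel at about (350,201) with two dark dots. In the scene view the wheel is at about (230,170) and the level at about (357,275). Next I'll zoom in and measure.

```bash
python3 - <<'E'
from h import *
s=snap('top');t=snap('scene');T=s['pixels'];S=t['pixels']
b=lambda im:cv2.cvtColor(im,cv2.COLOR_RGB2BGR)
a=cv2.resize(b(T[120:250,205:385]),None,fx=4,fy=4,interpolation=cv2.INTER_CUBIC)[:, :720]
z=cv2.resize(b(S[150:200,205:265]),(300,250),interpolation=cv2.INTER_CUBIC)
z2=cv2.resize(b(T[185:255,120:215]),(380,280),interpolation=cv2.INTER_CUBIC)
can=np.zeros((600,800,3),np.uint8);
a=cv2.resize(a,(432,312));can[:312,:432]=a;can[:250,440:740]=z;can[315:595,:380]=z2
w=cv2.resize(b(T[180:220,325:375]),(350,280),interpolation=cv2.INTER_CUBIC);can[315:595,400:750]=w
cv2.imwrite('pics/z.png',can)
# level mask in top: white/black vs wood: low saturation bright
hsv=cv2.cvtColor(T,cv2.COLOR_RGB2HSV)
m=np.zeros(T.shape[:2],np.uint8);roi=(slice(185,255),slice(120,215))
m[roi]=((hsv[roi][...,1]<70)|(hsv[roi][...,2]<60)|((hsv[roi][...,0]>45)&(hsv[roi][...,0]<90))).astype(np.uint8)
m=cv2.morphologyEx(m,cv2.MORPH_CLOSE,np.ones((3,3)))
c=max(cv2.findContours(m,0,1)[0],key=cv2.contourArea);bx=cv2.boxPoints(cv2.minAreaRect(c))
print(bx.tolist());P=np.array([ray(s,*p,0.034) for p in bx]);print(P.round(4).tolist(),P.mean(0))
# shelf
m=((hsv[...,0]>14)&(hsv[...,0]<30)&(hsv[...,1]>60)&(hsv[...,1]<150)&(hsv[...,2]>150)).astype(np.uint8);q=m*0;q[125:250,205:385]=m[125:250,205:385]
q=cv2.morphologyEx(q,cv2.MORPH_OPEN,np.ones((3,3)))
c=max(cv2.findContours(q,0,1)[0],key=cv2.contourArea);bx=cv2.boxPoints(cv2.minAreaRect(c))
print(bx.tolist());P=np.array([ray(s,*p,0.074) for p in bx]);print(P.round(4).tolist(),P.mean(0))
print([np.linalg.norm(P[i]-P[i-1]).round(3) for i in range(4)])
E
```

```text
[[125.18769836425781, 204.97564697265625], [132.0415802001953, 192.84957885742188], [208.71922302246094, 236.18911743164062], [201.86534118652344, 248.315185546875]]
[[0.5129, 0.2441, 0.034], [0.543, 0.2276, 0.034], [0.4301, 0.0366, 0.034], [0.4008, 0.0535, 0.034]] [0.4716963  0.14043355 0.034     ]
[[205.0, 131.0], [378.0, 131.0], [378.0, 249.0], [205.0, 249.0]]
[[0.6839, 0.0374, 0.074], [0.6728, -0.3829, 0.074], [0.3874, -0.3684, 0.074], [0.3972, 0.0382, 0.074]] [ 0.53533098 -0.16892635  0.074     ]
[np.float64(0.287), np.float64(0.42), np.float64(0.286), np.float64(0.407)]
```

View pics/z.png

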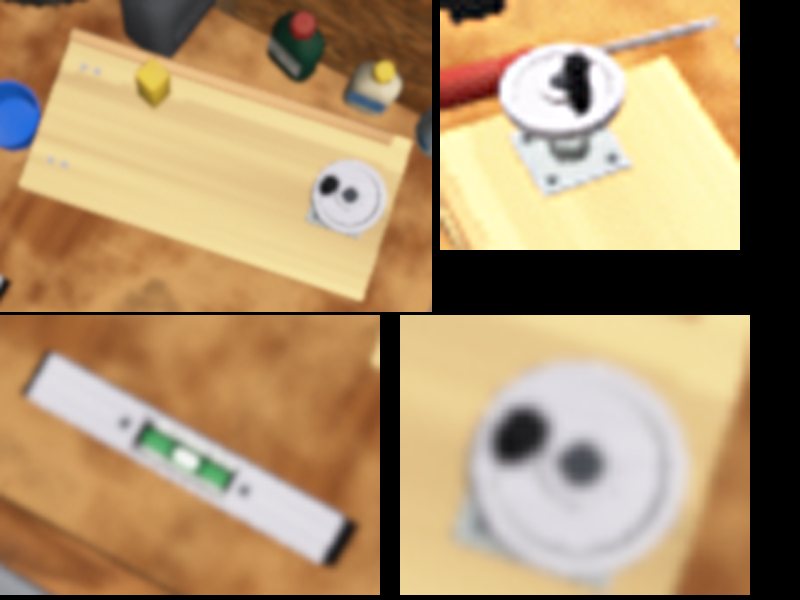

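```bash
python3 - <<'E'
from h import *
s=snap('top');t=snap('scene')
C=[ray(s,*p,z) for p,z in(((213.3,197.1),.076),((355.8,245),.070),((376.3,176.3),.070))]
fl,fr,br=C;print(np.round(C,4).tolist(),np.linalg.norm(fr-fl),np.linalg.norm(br-fr))
d=(fr-fl)[:2];a=np.arctan2(d[1],d[0]);u=np.array([np.cos(a),np.sin(a)]);n=np.array([-u[1],u[0]])
c=(fl+br)[:2]/2;o=c;print('ang',np.degrees(a),'c',c)
print('board_mid',o-.035*u,'hub model',o+.13*u)
S=lambda p:(((p[:2]-o)@u).round(4),((p[:2]-o)@n).round(4))
hub=ray(s,350.3,201.4,.113);ht=ray(s,341.9,197.1,.152);print('hub',hub,S(hub),'handletop',ht,S(ht),np.linalg.norm((hub-ht)[:2]))
# two view handle: scene crop scale5 offset(205,150): handle top (577-440,58)
print('scene hub proj pred',proj(t,hub),'meas',205+(562-440)/5,150+87/5)
print('scene handle top pred',proj(t,ht),'meas',205+(575-440)/5,150+60/5)
hsv=cv2.cvtColor(s['pixels'],cv2.COLOR_RGB2HSV)
print('carton base', S(ray(s,268,161,.077)), 'top',S(ray(s,268,153,.148)))
print('can top',ray(s,415,152,.225),S(ray(s,415,152,.225)))
print('oil top',S(ray(s,331,131,.125)),'add',S(ray(s,365,150,.115)), 'tape',S(ray(s,263,266,.064)))
E
```

```text
[[0.5201, 0.0177, 0.076], [0.3982, -0.3175, 0.07], [0.5619, -0.3741, 0.07]] 0.3566968619846496 0.1732265937333166
ang -109.99323278604089 c [ 0.54102709 -0.17820597]
board_mid [ 0.55299391 -0.14531531] hub model [ 0.4965789  -0.30037126]
hub [ 0.49608938 -0.30200926  0.113     ] (np.float64(0.1317), np.float64(0.0001)) handletop [ 0.50027316 -0.27767886  0.152     ] (np.float64(0.1074), np.float64(-0.0043)) 0.02468749532102657
scene hub proj pred (np.float64(228.98585014106274), np.float64(169.75391275704177)) meas 229.4 167.4
scene handle top pred (np.float64(232.6746540993713), np.float64(164.7618324645981)) meas 232.0 162.0
carton base (np.float64(-0.0815), np.float64(0.0379)) top (np.float64(-0.0789), np.float64(0.0391))
can top [ 0.57787778 -0.41990159  0.225     ] (np.float64(0.2145), np.float64(0.1173))
oil top (np.float64(0.039), np.float64(0.1399)) add (np.float64(0.1275), np.float64(0.1252)) tape (np.float64(-0.0123), np.float64(-0.2033))
```

Call:
{"method": "step_arm", "body": {
  "steps": [
    [0,0,0,0,0,10,-1],
    [0,0,0,0,0,10,-1],
    [0,0,0,0,0,10,-1],
    [0,0,0,0,0,10,-1],
    [0,0,0,0,0,10,-1],
    [0,0,0,0,0,10,-1],
    [0,0,0,0,0,10,-1],
    [0,0,0,0,0,10,-1]
  ]
}}

```text
clock: 1.3
tool_pos: [0.1927, 0.5945, 0.2162]
eef_rot: [0.756, 0.654, -0.0, -0.0]
contact_force: [0.1, -0.4, -0.3]
opening: 1.0
finger_force: 0.0
```

The shelf measurements agree: angle -110°, centre (0.541,-0.178), hub (0.496,-0.302). The carton is at shelf (-0.08,0.04). In the zoomed picture the handle is at panel pixel (518,435) and the hub at (577,465). Moving to the level now.

Call:
{"method": "step_arm", "body": {
  "steps": [
    [0,0,0,0,0,10.6,-1],
    [0,0,0,0,0,10.6,-1],
    [-3.8,4.9,0,0,0,1.1,-1],
    [-3.8,4.9,0,0,0,0,-1],
    [-3.8,4.9,0,0,0,0,-1],
    [-3.8,4.9,0,0,0,0,-1],
    [-3.8,4.9,0,0,0,0,-1],
    [-3.8,4.9,0,0,0,0,-1]
  ]
}}

```text
clock: 2.3
tool_pos: [0.3336, 0.2484, 0.2165]
eef_rot: [0.867, 0.498, 0.001, -0.0]
contact_force: [0.7, -0.2, -0.2]
opening: 1.002
finger_force: 0.0
```

Call:
{"method": "step_arm", "body": {
  "steps": [
    [-0.9,4.4,0,0,0,0,-1],
    [-0.9,4.4,0,0,0,0,-1],
    [-0.9,4.4,2,0,0,0,-1],
    [-0.9,4.4,3,0,0,0,-1],
    [0,0,3,0,0,0,-1],
    [0,0,0,0,0,0,-1]
  ]
}}

```text
clock: 3.05
tool_pos: [0.4655, 0.1294, 0.1348]
eef_rot: [0.867, 0.498, -0.002, -0.001]
contact_force: [0.1, 0.2, 0.3]
opening: 0.998
finger_force: 0.0
```

```bash
python3 - <<'E'
from h import *
s=snap('top','a.png');t=snap('scene')
a=cv2.resize(s['pixels'][170:270,100:250],(600,400),interpolation=cv2.INTER_CUBIC)
cv2.imwrite('pics/a.png',cv2.cvtColor(a,cv2.COLOR_RGB2BGR))
st=r.get_state();x=R.from_quat(st['eef_rot']).as_matrix();print(st['tool_pos'],st['q'],np.degrees(np.arctan2(x[1,0],x[0,0])),st['contact_force'])
p=np.array([.464,.1275,.022])-st['tool_pos'];print(x.T@p)
E
```

```text
[0.46666867 0.13049126 0.13670268] [-0.47068786  0.65129324  0.16538514  2.07077399 -0.23905774  0.43706166
 -0.64909276] 59.76533165969249 [-0.49051931  0.45305821 -0.3291231 ]
[-0.00396303 -0.00076485  0.11470172]
```

View pics/a.png

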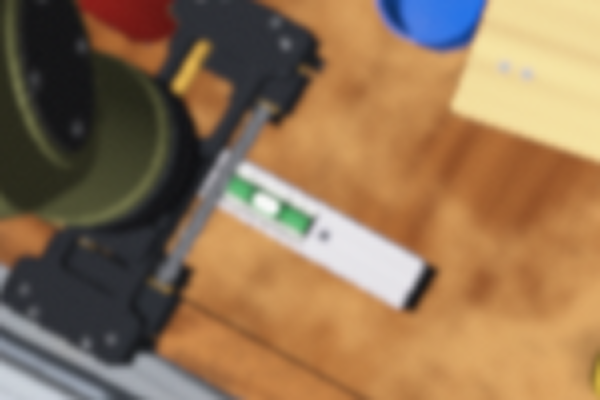

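The gripper rail (crop pixels about 215,195) is straddling the level, square to it. Descend and grip.

Call:
{"method": "step_arm", "body": {
  "steps": [
    [-0.2,0,3.5,0,0,0,-1],
    [0,0,3.5,0,0,0,-1],
    [0,0,2.5,0,0,0,-1],
    [0,0,1.9,0,0,0,-1],
    [0,0,0,0,0,0,-1],
    [0,0,0,0,0,0,0.3],
    [0,0,0,0,0,0,0.8],
    [0,0,0,0,0,0,0.8]
  ],
  "force": 20
}}

```text
clock: 4.15
tool_pos: [0.4662, 0.1285, 0.0229]
eef_rot: [0.867, 0.498, 0.001, 0.0]
contact_force: [-0.3, -0.6, -0.6]
opening: 0.683
finger_force: 0.0
```

Call:
{"method": "step_arm", "body": {
  "steps": [
    [0,0,0,0,0,0,0.8],
    [0,0,0,0,0,0,0.8],
    [0,0,0,0,0,0,0.8],
    [0,0,0,0,0,0,0.8],
    [0,0,0,0,0,0,0.8]
  ]
}}

```text
clock: 4.78
tool_pos: [0.4657, 0.1283, 0.0222]
eef_rot: [0.867, 0.498, -0.0, -0.0]
contact_force: [0.6, -0.1, -0.3]
opening: 0.118
finger_force: 0.0
```

```bash
python3 - <<'E'
from h import *
s=snap('top');t=snap('scene')
a=cv2.resize(s['pixels'][170:270,100:250],(450,300),interpolation=cv2.INTER_CUBIC)
b=cv2.resize(t['pixels'][200:350,300:420],(340,425),interpolation=cv2.INTER_CUBIC)
c=np.zeros((430,800,3),np.uint8);c[:300,:450]=a;c[:425,455:795]=b
cv2.imwrite('pics/b.png',cv2.cvtColor(c,cv2.COLOR_RGB2BGR));print(r.get_state()['opening'],r.get_state()['finger_force'])
E
```

```text
0.09875321418429593 0.0
```

View pics/b.png

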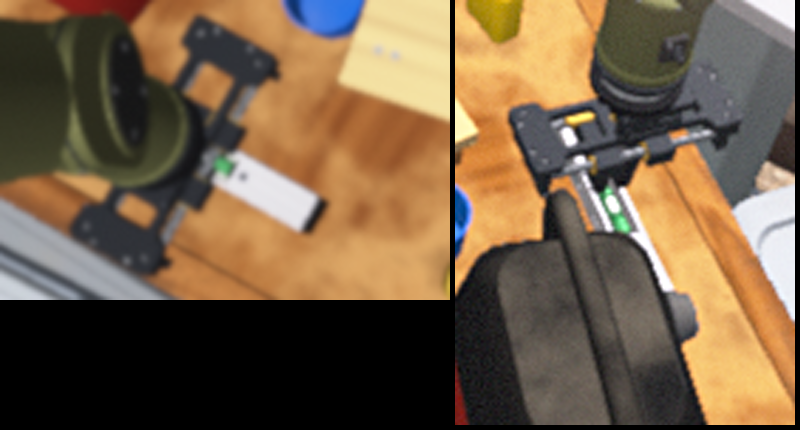

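The level (vial end at crop pixel 232,167) hasn't moved, and the gripper sits over it. The opening reads 0.10 with no grip force, so I'll close to the end as a check.

Call:
{"method": "step_arm", "body": {
  "steps": [
    [0,0,0,0,0,0,1],
    [0,0,0,0,0,0,1],
    [0,0,0,0,0,0,1],
    [0,0,0,0,0,0,1]
  ]
}}

```text
clock: 5.38
tool_pos: [0.4658, 0.1283, 0.0222]
eef_rot: [0.867, 0.498, 0.0, -0.0]
contact_force: [-0.5, -0.3, -0.9]
opening: 0.002
finger_force: 0.0
```

```bash
python3 - <<'E'
from h import *
s=snap('top');t=snap('scene');st=r.get_state();p=st['tool_pos'];print(p,st['opening'],st['finger_force'])
for z in(0.034,.07,.1,.13,.16):print(z,[np.round(proj(c,[p[0],p[1],z]),1) for c in(s,t)])
# level axis now: scene/top check of level mid
print([np.round(proj(t,[.4717,.1404,.034])), np.round(proj(t,[.528,.236,.034])),np.round(proj(t,[.4155,.045,.034]))])
E
```

```text
[0.46575583 0.12829362 0.02220497] 0.006854352561024562 0.0
0.034 [array([171.6, 222.7]), array([353.2, 265.6])]
0.07 [array([167.5, 221.2]), array([355.2, 258. ])]
0.1 [array([163.9, 219.8]), array([357. , 251.3])]
0.13 [array([160. , 218.4]), array([358.9, 244.4])]
0.16 [array([155.9, 216.9]), array([360.9, 237.1])]
[array([356., 270.]), array([374., 308.]), array([339., 236.])]
```

```bash
python3 - <<'E'
from h import *
s=snap('top');t=snap('scene')
a=cv2.resize(s['pixels'][195:250,140:215],(450,330),interpolation=cv2.INTER_CUBIC)
b=cv2.resize(t['pixels'][215:305,325:390],(345,478),interpolation=cv2.INTER_CUBIC)
c=np.zeros((480,800,3),np.uint8);c[:330,:450]=a;c[:478,455:800]=b
cv2.imwrite('pics/c.png',cv2.cvtColor(c,cv2.COLOR_RGB2BGR))
E
```

```text
(no output)
```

View pics/c.png

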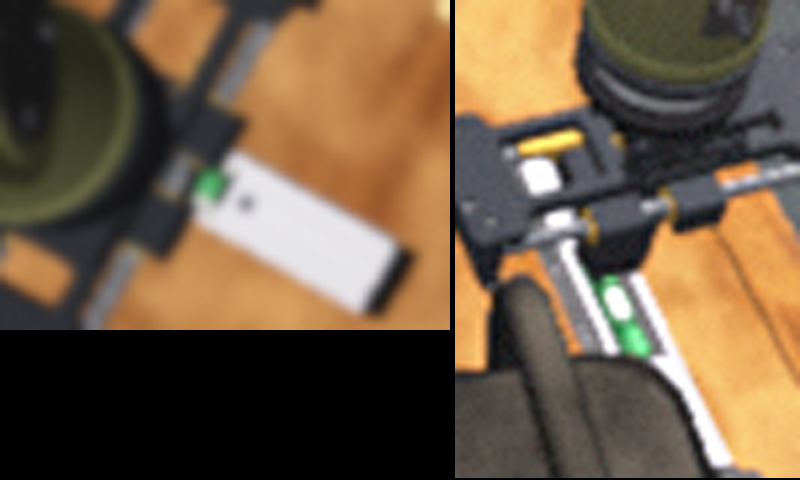

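The gripper straddles the level (carriers at about 615,235 and 693,205 in the scene crop) and still looks about 30 mm apart, although the opening reads 0. A small lift will settle it.

Call:
{"method": "step_arm", "body": {
  "steps": [
    [0,0,-1,0,0,0,1],
    [0,0,-1.5,0,0,0,1],
    [0,0,-1.5,0,0,0,1],
    [0,0,-1,0,0,0,1],
    [0,0,0,0,0,0,1]
  ]
}}

```text
clock: 6.2
tool_pos: [0.4664, 0.1285, 0.0732]
eef_rot: [0.867, 0.498, 0.001, 0.0]
contact_force: [-0.1, -0.3, -0.5]
opening: 0.002
finger_force: 0.0
```

```bash
python3 - <<'E'
from h import *
st=r.get_state();print(st['tool_pos'],st['opening'],st['finger_force'],st['contact_force'],st['moment'])
s=snap('top');t=snap('scene')
a=cv2.resize(s['pixels'][195:250,140:215],(450,330),interpolation=cv2.INTER_CUBIC)
b=cv2.resize(t['pixels'][200:300,310:390],(345,431),interpolation=cv2.INTER_CUBIC)
c=np.zeros((480,800,3),np.uint8);c[:330,:450]=a;c[:431,455:800]=b
cv2.imwrite('pics/d.png',cv2.cvtColor(c,cv2.COLOR_RGB2BGR))
E
```

```text
[0.46639079 0.12851745 0.0732446 ] 0.0022107839078795493 0.0 [-0.09653811 -0.34689114 -0.51785207] [-0.03206181  0.0864958  -0.01863774]
```

View pics/d.png

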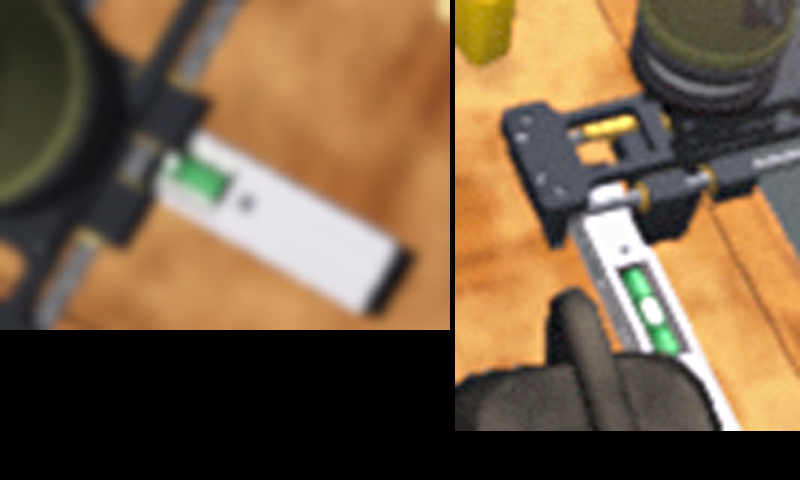

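```bash
python3 - <<'E'
from h import *
s=snap('top');t=snap('scene')
def tri(a,b):
    A=[];B=[]
    for c,p in((s,a),(t,b)):
        o=np.array(c['cam_to_world'])[:3,3];d=ray(c,*p,0)-o;d/=np.linalg.norm(d);M=np.eye(3)-np.outer(d,d);A.append(M);B.append(M@o)
    x=np.linalg.solve(sum(A),sum(B));return x.round(4),np.round(proj(s,x)-np.array(a),1),np.round(proj(t,x)-np.array(b),1)
print('d carriers',tri((164.2,221.7),(366.8,243.4)))
print('c carriers',tri((171,224.2),(362.5,256.4)))
# bubble/vial in both: d: top vial right end; bubble scene
print('level screw (wheel side) ', tri((140+246/6,195+203/6),(310+(626-455)*80/345,200+250*100/431)))
E
```

```text
d carriers (array([0.4528, 0.1303, 0.1227]), array([-4.2,  2.8]), array([-4.6, -0. ]))
c carriers (array([0.4531, 0.1299, 0.0652]), array([-3.6,  2.5]), array([-4.1, -0.1]))
level screw (wheel side)  (array([0.4503, 0.1062, 0.0293]), array([-0.,  0.]), array([-0., -0.]))
```

The level stayed on the bench and the fingers closed on nothing, even though the two-view level position agrees with the top-view one. So the fingertip height or offset isn't what I assumed. I'll probe the level top with the closed tips.

Call:
{"method": "step_arm", "body": {
  "steps": [
    [0,0,1,0,0,0,1],
    [0,0,0.6,0,0,0,1],
    [0,0,0.3,0,0,0,1],
    [0,0,0.2,0,0,0,1],
    [0,0,0.2,0,0,0,1],
    [0,0,0,0,0,0,1]
  ]
}}

```text
clock: 7.15
tool_pos: [0.4658, 0.1283, 0.0492]
eef_rot: [0.867, 0.498, 0.0, -0.0]
contact_force: [0.1, 0.5, 0.1]
opening: 0.005
finger_force: 0.0
```

```bash
python3 - <<'E'
from h import *
st=r.get_state();print(st['tool_pos'],st['contact_force'],st['moment'],[ (k,np.round(v,3)) for k,v in st.items() if k in('q','joint_torque')])
E
```

```text
[0.46579676 0.12829363 0.04918448] [0.12051663 0.51833104 0.10288561] [-0.08757434  0.15178043  0.01524428] [('q', array([-0.413,  0.816,  0.08 ,  2.121, -0.279,  0.214, -0.613])), ('joint_torque', array([ 1.7000e-02, -4.6566e+01,  2.3540e+00, -4.0960e+00, -1.4000e-02,
       -4.7000e-02,  1.0000e-03]))]
```

Call:
{"method": "step_arm", "body": {
  "steps": [
    [0,0,0.2,0,0,0,1],
    [0,0,0.2,0,0,0,1],
    [0,0,0.2,0,0,0,1],
    [0,0,0.2,0,0,0,1],
    [0,0,0.2,0,0,0,1],
    [0,0,0.2,0,0,0,1]
  ]
}}

```text
clock: 7.9
tool_pos: [0.4658, 0.1283, 0.0371]
eef_rot: [0.867, 0.498, 0.0, -0.0]
contact_force: [-0.2, -0.1, -0.1]
opening: 0.005
finger_force: 0.0
```

```bash
python3 - <<'E'
from h import *
st=r.get_state();print(st['tool_pos'],st['contact_force'])
s=snap('top');t=snap('scene');hsv=cv2.cvtColor(t['pixels'],cv2.COLOR_RGB2HSV)
b=cv2.resize(t['pixels'][215:290,330:390],(640,800),interpolation=cv2.INTER_CUBIC)[:600]
cv2.imwrite('pics/e.png',cv2.cvtColor(b,cv2.COLOR_RGB2BGR))
for c in(s,t):print([np.round(proj(c,[.4658,.1283,z]),1).tolist() for z in(.0225,.034,.08)])
E
```

```text
[0.4657959  0.12831681 0.03706131] [-0.20594873 -0.11152028 -0.07111133]
[[172.8, 223.1], [171.6, 222.7], [166.3, 220.7]]
[[352.5, 267.9], [353.2, 265.6], [355.8, 255.8]]
```

View pics/e.png

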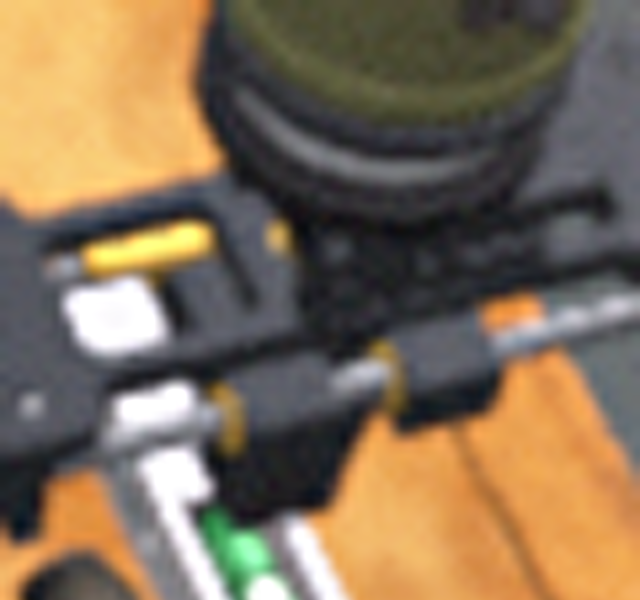

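The finger block (bottom edge near crop pixel 285,513) covers the level's top, so the tips are physically above it even though the state says z ≈ 0.02. Height must be read from contact, so I'll keep probing in small steps.

Call:
{"method": "step_arm", "body": {
  "steps": [
    [0,0,0.3,0,0,0,1],
    [0,0,0.3,0,0,0,1],
    [0,0,0.3,0,0,0,1],
    [0,0,0.3,0,0,0,1],
    [0,0,0.2,0,0,0,1],
    [0,0,0.2,0,0,0,1],
    [0,0,0,0,0,0,1]
  ]
}}

```text
clock: 8.88
tool_pos: [0.4657, 0.1283, 0.0211]
eef_rot: [0.867, 0.498, -0.0, -0.0]
contact_force: [0.2, -0.6, -0.6]
opening: 0.005
finger_force: 0.0
```

Call:
{"method": "step_arm", "body": {
  "steps": [
    [0,0,0.2,0,0,0,1],
    [0,0,0.2,0,0,0,1],
    [0,0,0,0,0,0,1]
  ]
}}

```text
clock: 9.25
tool_pos: [0.4657, 0.1283, 0.0171]
eef_rot: [0.867, 0.498, -0.0, -0.0]
contact_force: [0.4, 0.2, 0.3]
opening: 0.006
finger_force: 0.0
```

Call:
{"method": "step_arm", "body": {
  "steps": [
    [0,0,0.2,0,0,0,1],
    [0,0,0.2,0,0,0,1],
    [0,0,0,0,0,0,1]
  ]
}}

```text
clock: 9.62
tool_pos: [0.4657, 0.1282, 0.013]
eef_rot: [0.867, 0.498, -0.0, -0.0]
contact_force: [-0.1, -1.2, 0.4]
opening: -0.001
finger_force: 0.0
```

Call:
{"method": "step_arm", "body": {
  "steps": [
    [0,0,0.2,0,0,0,1],
    [0,0,0.1,0,0,0,1],
    [0,0,0,0,0,0,1]
  ]
}}

```text
clock: 10.0
tool_pos: [0.4656, 0.1284, 0.0103]
eef_rot: [0.867, 0.498, -0.0, -0.0]
contact_force: [-0.5, 0.4, 2.4]
opening: 0.007
finger_force: 1.2
```

Call:
{"method": "step_arm", "body": {
  "steps": [
    [0,0,0.2,0,0,0,1],
    [0,0,0.1,0,0,0,1],
    [0,0,0,0,0,0,1]
  ]
}}

```text
clock: 10.38
tool_pos: [0.4659, 0.1284, 0.0094]
eef_rot: [0.867, 0.498, 0.001, -0.0]
contact_force: [-3.7, 0.3, 26.2]
opening: 0.007
finger_force: 10.9
```

Contact came at reported z ≈ 0.0104, where the tip should be at the level's top (0.034). The reported tool height is therefore about 4 cm below the true one. I'll back off, open and descend using contact-referenced heights.

Call:
{"method": "step_arm", "body": {
  "steps": [
    [0,0,-1,0,0,0,1],
    [0,0,-1,0,0,0,-1],
    [0,0,0,0,0,0,-1],
    [0,0,0,0,0,0,-1],
    [0,0,0,0,0,0,-1],
    [0,0,0,0,0,0,-1],
    [0,0,0,0,0,0,-1],
    [0,0,0,0,0,0,-1]
  ]
}}

```text
clock: 11.38
tool_pos: [0.4657, 0.1283, 0.0272]
eef_rot: [0.867, 0.498, -0.0, -0.0]
contact_force: [-0.2, 1.0, 0.9]
opening: 0.778
finger_force: 0.0
```

```bash
python3 - <<'E'
from h import *
st=r.get_state();print(st['tool_pos'],st['opening'],st['contact_force'])
print({k:np.round(v,3).tolist() for k,v in st.items()})
print([a for a in dir(r) if a[0]!='_'])
E
```

```text
[0.46573573 0.12825263 0.02715146] 0.7775880536372624 [-0.1946879   1.0358097   0.90312442]
{'clock': 11.375, 'q': [-0.401, 0.86, 0.06, 2.126, -0.285, 0.164, -0.609], 'qd': [0.0, -0.0, 0.001, -0.001, 0.0, -0.001, 0.0], 'joint_torque': [0.001, -47.53, 2.205, -3.138, -0.009, -0.03, 0.0], 'tool_pos': [0.466, 0.128, 0.027], 'eef_rot': [0.867, 0.498, -0.0, -0.0], 'contact_force': [-0.195, 1.036, 0.903], 'moment': [-0.079, 0.13, -0.002], 'finger_force': 0.0, 'opening': 0.778}
['Unreachable', 'finish_job', 'get_state', 'snapshot', 'tip_reach']
```

Call:
{"method": "step_arm", "body": {
  "steps": [
    [0,0,1,0,0,0,-1],
    [0,0,1,0,0,0,-1],
    [0,0,0.7,0,0,0,-1],
    [0,0,0.5,0,0,0,-1],
    [0,0,0.4,0,0,0,-1],
    [0,0,0,0,0,0,-1]
  ]
}}

```text
clock: 12.12
tool_pos: [0.4657, 0.1283, -0.009]
eef_rot: [0.867, 0.498, -0.0, -0.0]
contact_force: [-0.3, 0.5, 0.9]
opening: 1.001
finger_force: 0.0
```

Call:
{"method": "step_arm", "body": {
  "steps": [
    [0,0,0.2,0,0,0,0.3],
    [0,0,0.2,0,0,0,0.8],
    [0,0,0,0,0,0,0.8],
    [0,0,0,0,0,0,0.8],
    [0,0,0,0,0,0,0.8],
    [0,0,0,0,0,0,0.8],
    [0,0,0,0,0,0,0.8],
    [0,0,0,0,0,0,0.8]
  ],
  "force": 20
}}

```text
clock: 13.12
tool_pos: [0.4655, 0.1284, -0.0128]
eef_rot: [0.867, 0.498, -0.0, -0.0]
contact_force: [-1.5, 0.2, -0.2]
opening: 0.361
finger_force: 20.0
```

Gripped: the opening of 0.361 is 31.8 mm, at 20 N. Next: lift, turn to the shelf's direction and carry it over.

Call:
{"method": "step_arm", "body": {
  "steps": [
    [0,0,-2,0,0,0,0.8],
    [0,0,-4,0,0,0,0.8],
    [0,0,-4,0,0,0,0.8],
    [0,0,-4,0,0,0,0.8],
    [0,0,0,0,0,-5.1,0.8],
    [0,0,0,0,0,-5.1,0.8],
    [-2,1.4,0,0,0,0,0.8],
    [-4,2.8,0,0,0,0,0.8]
  ]
}}

```text
clock: 14.12
tool_pos: [0.484, 0.0592, 0.1266]
eef_rot: [0.818, 0.575, -0.0, -0.001]
contact_force: [0.6, -0.4, -5.7]
opening: 0.359
finger_force: 20.0
```

Call:
{"method": "step_arm", "body": {
  "steps": [
    [-4,2.8,0,0,0,0,0.8],
    [-4,2.8,0,0,0,0,0.8],
    [-4,2.8,0,0,0,0,0.8],
    [-4,2.8,0,0,0,0,0.8],
    [-2.4,1.7,0,0,0,0,0.8],
    [0,0,0,0,0,0,0.8],
    [0,0,0,0,0,0,0.8]
  ]
}}

```text
clock: 15.0
tool_pos: [0.5416, -0.1585, 0.1264]
eef_rot: [0.819, 0.573, -0.001, -0.001]
contact_force: [0.5, 0.1, -4.9]
opening: 0.361
finger_force: 20.0
```

```bash
python3 - <<'E'
from h import *
s=snap('top');t=snap('scene');st=r.get_state();x=R.from_quat(st['eef_rot']).as_matrix()
print(st['tool_pos'],np.degrees(np.arctan2(x[1,0],x[0,0])),st['q'].round(3),st['opening'],st['contact_force'])
a=cv2.resize(s['pixels'][110:260,195:395],(440,330),interpolation=cv2.INTER_CUBIC)
b=cv2.resize(t['pixels'][140:290,180:320],(350,375),interpolation=cv2.INTER_CUBIC)
c=np.zeros((380,800,3),np.uint8);c[:330,:440]=a;c[:375,445:795]=b
cv2.imwrite('pics/f.png',cv2.cvtColor(c,cv2.COLOR_RGB2BGR))
E
```

```text
[ 0.54205096 -0.15784415  0.12675591] 70.04192547445493 [ 0.175  0.735  0.046  1.839 -0.059  0.571 -0.09 ] 0.36054486597959123 [ 0.18417556 -0.32494329 -4.61607191]
```

View pics/f.png

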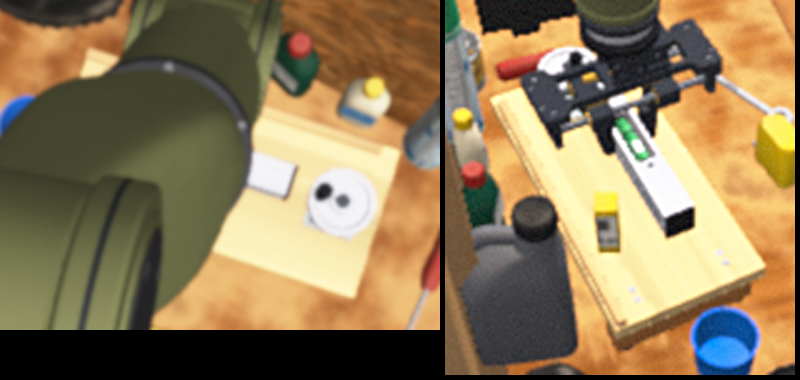

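The scene view shows the level held over the board, its far end at crop (676,217), roughly centred and parallel. The top view shows its wheel end at crop (291,180). I'll compute its pose from these two ends.

```bash
cat >> h.py <<'E'
o=np.array([.54102,-.17821]);u=np.array([-.342,-.9397]);n=np.array([.9397,-.342])
S=lambda p:(((np.asarray(p)[:2]-o)@u).round(4),((np.asarray(p)[:2]-o)@n).round(4))
def gmask(c,roi):
    h=cv2.cvtColor(c['pixels'],cv2.COLOR_RGB2HSV);m=((h[...,0]>50)&(h[...,0]<85)&(h[...,1]>90)&(h[...,2]>60)).astype(np.uint8);q=m*0;q[roi]=m[roi];return q
E
python3 - <<'E'
from h import *
s=snap('top');t=snap('scene');p=r.get_state()['tool_pos']
print('tool',S(p))
for z in(.165,.173,.18):
    print(z,'wheel end',S(ray(s,327.3,191.8,z)),'far end',S(ray(t,272.4,226.8,z)))
E
```

```text
tool (np.float64(-0.0193), np.float64(-0.0056))
0.165 wheel end (np.float64(0.0729), np.float64(-0.0058)) far end (np.float64(-0.1437), np.float64(-0.0011))
0.173 wheel end (np.float64(0.0726), np.float64(-0.0074)) far end (np.float64(-0.1492), np.float64(0.0016))
0.18 wheel end (np.float64(0.0723), np.float64(-0.0088)) far end (np.float64(-0.154), np.float64(0.004))
```

The level centre is at shelf (-0.037,-0.003), within tolerance. Lowering until contact.

Call:
{"method": "step_arm", "body": {
  "steps": [
    [0,0,2,0,0,0,0.8],
    [0,0,2,0,0,0,0.8],
    [0,0,1,0,0,0,0.8],
    [0,0,0.5,0,0,0,0.8],
    [0,0,0.2,0,0,0,0.8],
    [0,0,0.2,0,0,0,0.8],
    [0,0,0,0,0,0,0.8]
  ]
}}

```text
clock: 16.08
tool_pos: [0.5428, -0.1596, 0.0684]
eef_rot: [0.82, 0.573, 0.0, 0.0]
contact_force: [-0.1, -0.1, -5.1]
opening: 0.363
finger_force: 20.0
```

Call:
{"method": "step_arm", "body": {
  "steps": [
    [0,0,0.2,0,0,0,0.8],
    [0,0,0.2,0,0,0,0.8],
    [0,0,0.1,0,0,0,0.8],
    [0,0,0,0,0,0,0.8]
  ]
}}

```text
clock: 16.58
tool_pos: [0.5426, -0.1597, 0.0632]
eef_rot: [0.82, 0.573, 0.0, 0.0]
contact_force: [-0.4, -0.5, -3.0]
opening: 0.362
finger_force: 20.0
```

Call:
{"method": "step_arm", "body": {
  "steps": [
    [0,0,0.1,0,0,0,0.8],
    [0,0,0.05,0,0,0,0.8],
    [0,0,0,0,0,0,0.8]
  ]
}}

```text
clock: 16.95
tool_pos: [0.5427, -0.1598, 0.0618]
eef_rot: [0.82, 0.573, 0.0, 0.0]
contact_force: [-0.4, -0.9, -1.6]
opening: 0.363
finger_force: 20.0
```

Contact made. Release, then rise.

Call:
{"method": "step_arm", "body": {
  "steps": [
    [0,0,0.1,0,0,0,0.8],
    [0,0,0,0,0,0,-0.4],
    [0,0,0,0,0,0,-0.4],
    [0,0,0,0,0,0,-0.4],
    [0,0,-1,0,0,0,-0.3],
    [0,0,-4,0,0,0,-0.2],
    [0,0,-3,0,0,-10.5,-0.1],
    [0,0,-3,0,0,-10.5,0]
  ]
}}

```text
clock: 17.95
tool_pos: [0.5426, -0.1597, 0.1725]
eef_rot: [0.699, 0.715, -0.0, 0.0]
contact_force: [-0.2, 0.4, -1.0]
opening: 0.507
finger_force: 0.0
```

Call:
{"method": "step_arm", "body": {
  "steps": [
    [0,0,0,0,0,-10.5,0],
    [0,0,0,0,0,-10.5,0],
    [0,0,0,0,0,-10.5,0],
    [-2.55,-3.3,0,0,0,0,0],
    [-2.55,-3.3,0,0,0,0,0],
    [-2.55,-3.3,0,0,0,0,0],
    [0,0,0,0,0,0,0],
    [0,0,0,0,0,0,0]
  ]
}}

```text
clock: 18.95
tool_pos: [0.5004, -0.2765, 0.1711]
eef_rot: [0.481, 0.876, 0.0, 0.0]
contact_force: [-0.8, 0.1, 0.3]
opening: 0.499
finger_force: 0.0
```

```bash
cat >> h.py <<'E'
def greens(c,lo=20):
    h=cv2.cvtColor(c['pixels'],cv2.COLOR_RGB2HSV);m=((h[...,0]>40)&(h[...,0]<90)&(h[...,1]>80)&(h[...,2]>50)).astype(np.uint8)
    return h,[(q.round(1),a) for q,a in((ct,st[4]) for ct,st in zip(*[(x[3],x[2]) for x in [cv2.connectedComponentsWithStats(m)]][0])) if a>3]
def vial(c,zt=.104,cx=-.037,cy=-.003):
    """green/white profile along the level axis, in shelf coords about centre"""
    im=cv2.cvtColor(c['pixels'],cv2.COLOR_RGB2HSV).astype(np.float32)
    k=np.arange(-.045,.0451,.001);out=[]
    for e in(-.004,0,.004):
        P=[proj(c,[*(o+(cx+q)*u+(cy+e)*n),zt]) for q in k]
        mx=np.float32(P)[:,None];out.append(cv2.remap(im,mx[...,0],mx[...,1],cv2.INTER_LINEAR)[:,0])
    return k,np.array(out)
E
python3 - <<'E'
from h import *
s=snap('top');t=snap('scene');st=r.get_state();x=R.from_quat(st['eef_rot']).as_matrix()
print(st['tool_pos'],np.degrees(np.arctan2(x[1,0],x[0,0])),st['q'].round(3),st['opening'])
h,l=greens(t);print([g for g in l if 200<g[0][0]<320 and 150<g[0][1]<260])
h,l=greens(s);print([g for g in l if 200<g[0][0]<390 and 120<g[0][1]<260])
for c in(s,t):
    k,v=vial(c);print([(int(a*1000),*b.astype(int)) for a,b in zip(k,v[1])][::2])
p=st['tool_pos'];d=x.T@(np.array([.5003,-.2777,p[2]])-p);print('to handle',d)
a=cv2.resize(t['pixels'][140:260,190:330],(700,600),interpolation=cv2.INTER_CUBIC);cv2.imwrite('pics/g.png',cv2.cvtColor(a,cv2.COLOR_RGB2BGR))
E
```

```text
[ 0.50092137 -0.27554395  0.17104423] 122.56278380530952 [ 0.569  0.682 -0.246  1.775  0.235  0.713  0.765] 0.5009966853871651
[(array([279.7, 209.6]), np.int32(234591)), (array([251.9, 207.2]), np.int32(39)), (array([257.9, 217.4]), np.int32(14))]
[(array([279.5, 209.5]), np.int32(235076)), (array([270.4, 178.8]), np.int32(20)), (array([287. , 184.3]), np.int32(52))]
[(-45, np.int64(128), np.int64(6), np.int64(217)), (-43, np.int64(124), np.int64(9), np.int64(190)), (-40, np.int64(121), np.int64(10), np.int64(171)), (-38, np.int64(124), np.int64(9), np.int64(183)), (-36, np.int64(130), np.int64(8), np.int64(216)), (-34, np.int64(131), np.int64(6), np.int64(225)), (-32, np.int64(131), np.int64(6), np.int64(206)), (-30, np.int64(110), np.int64(12), np.int64(162)), (-28, np.int64(72), np.int64(42), np.int64(123)), (-26, np.int64(66), np.int64(97), np.int64(135)), (-24, np.int64(67), np.int64(114), np.int64(161)), (-22, np.int64(67), np.int64(110), np.int64(175)), (-20, np.int64(67), np.int64(106), np.int64(182)), (-18, np.int64(67), np.int64(102), np.int64(184)), (-16, np.int64(66), np
[... 3189 characters left out ...]
, np.int64(68), np.int64(140), np.int64(222)), (23, np.int64(68), np.int64(146), np.int64(214)), (25, np.int64(68), np.int64(151), np.int64(207)), (27, np.int64(69), np.int64(153), np.int64(204)), (29, np.int64(69), np.int64(156), np.int64(193)), (31, np.int64(69), np.int64(160), np.int64(183)), (33, np.int64(69), np.int64(133), np.int64(145)), (35, np.int64(72), np.int64(78), np.int64(107)), (37, np.int64(108), np.int64(36), np.int64(146)), (39, np.int64(139), np.int64(18), np.int64(213)), (41, np.int64(93), np.int64(8), np.int64(237)), (43, np.int64(93), np.int64(0), np.int64(255)), (45, np.int64(135), np.int64(7), np.int64(230))]
to handle [-1.48269197e-03 -1.68412444e-03 -2.40008952e-06]
```

The scan of the vial works in both views: green from -28 to +34 mm, bubble centre at about -6, so roughly -9 to -10 mm off (board low at the wheel). Going down on the handle.

Call:
{"method": "step_arm", "body": {
  "steps": [
    [-0.1,-0.1,3,0,0,0,0],
    [0,0,2,0,0,0,0],
    [0,0,1,0,0,0,0],
    [0,0,1,0,0,0,0],
    [0,0,0.4,0,0,0,0],
    [0,0,0,0,0,0,0]
  ]
}}

```text
clock: 19.8
tool_pos: [0.5001, -0.2794, 0.0991]
eef_rot: [0.482, 0.876, -0.001, 0.001]
contact_force: [-4.5, 0.5, 18.5]
opening: 0.505
finger_force: 9.6
```

```bash
cat >> h.py <<'E'
def bub(c,**k):
    q,v=vial(c,**k);s=v[:,:,1].mean(0);h=v[1,:,0];q=q*1000
    f=np.linspace(-45,45,901);s=np.interp(f,q,s);g=f[s>45]
    # ends of green, and white gap between
    lo,hi=g.min(),g.max();w=f[(s<45)&(f>lo)&(f<hi)]
    return np.round([lo,hi,w.min(),w.max(),(w.min()+w.max()-lo-hi)/2],1) if len(w) else (lo,hi)
E
python3 - <<'E'
from h import *
s=snap('top');t=snap('scene');st=r.get_state();x=R.from_quat(st['eef_rot']).as_matrix()
print(st['tool_pos'],st['contact_force'],bub(s),bub(t))
E
```

```text
[ 0.50012832 -0.27933669  0.09930168] [-3.67201845  1.04243245 19.30891936] [-26.8  35.3 -16.3   1.1 -11.9] [-25.7  35.8 -16.5  -1.3 -14. ]
```

A fingertip has landed on something (probably the hub nut) with 19 N. Raising 8 mm, then pinching gently.

Call:
{"method": "step_arm", "body": {
  "steps": [
    [0,0,-0.8,0,0,0,0],
    [0,0,0,0,0,0,0.9],
    [0,0,0,0,0,0,0.9],
    [0,0,0,0,0,0,0.9],
    [0,0,0,0,0,0,0.9],
    [0,0,0,0,0,0,0.9]
  ],
  "force": 6
}}

```text
clock: 20.65
tool_pos: [0.4987, -0.2773, 0.1041]
eef_rot: [0.481, 0.877, 0.0, -0.002]
contact_force: [-3.5, 3.6, 0.1]
opening: 0.166
finger_force: 8.7
```

```bash
python3 - <<'E'
from h import *
s=snap('top');t=snap('scene');st=r.get_state()
print(st['tool_pos'],st['contact_force'],st['opening'],st['finger_force'],bub(s),bub(t),S(st['tool_pos']))
E
```

```text
[ 0.49870576 -0.2772311   0.10405227] [-3.54650525  4.80938166 -0.7030234 ] 0.16589896337833557 8.66123014362529 [-28.5  34.  -17.3   0.1 -11.3] [-26.6  35.9 -14.7   0.2 -11.9] (np.float64(0.1075), np.float64(-0.0059))
```

Pinched: opening is 14.6 mm, and the handle is at shelf (0.1075,-0.0059), which matches a 24 mm radius. Bubble is at about -11.6 mm. I need roughly 15 mm, or about 1.75 turns, so that it comes to the centre under load. Printing the chord table for 15° steps.

```bash
python3 - <<'E'
from math import *
for k in range(24):
    p=radians(-45.7-15*k);print(k,round(.627*sin(p),2),round(.627*cos(p),2),end=' | ')
E
```

```text
0 -0.45 0.44 | 1 -0.55 0.31 | 2 -0.61 0.15 | 3 -0.63 -0.01 | 4 -0.6 -0.17 | 5 -0.54 -0.32 | 6 -0.44 -0.45 | 7 -0.31 -0.55 | 8 -0.15 -0.61 | 9 0.01 -0.63 | 10 0.17 -0.6 | 11 0.32 -0.54 | 12 0.45 -0.44 | 13 0.55 -0.31 | 14 0.61 -0.15 | 15 0.63 0.01 | 16 0.6 0.17 | 17 0.54 0.32 | 18 0.44 0.45 | 19 0.31 0.55 | 20 0.15 0.61 | 21 -0.01 0.63 | 22 -0.17 0.6 | 23 -0.32 0.54 |
```

Call:
{"method": "step_arm", "body": {
  "steps": [
    [0.06,0,0,0,0,0,0.9],
    [0,0,0,0,0,0,0.9]
  ]
}}

```text
clock: 21.0
tool_pos: [0.4988, -0.2772, 0.1042]
eef_rot: [0.481, 0.877, 0.0, -0.001]
contact_force: [-2.7, 4.6, -1.1]
opening: 0.166
finger_force: 8.6
```

Call:
{"method": "step_arm", "body": {
  "steps": [
    [-0.45,0.44,0,0,0,0,0.9],
    [-0.55,0.31,0,0,0,0,0.9],
    [-0.61,0.15,0,0,0,0,0.9],
    [-0.63,-0.01,0,0,0,0,0.9]
  ]
}}

```text
clock: 21.5
tool_pos: [0.5199, -0.2905, 0.1043]
eef_rot: [0.481, 0.877, 0.001, -0.0]
contact_force: [-1.6, 6.6, -2.0]
opening: 0.167
finger_force: 6.5
```

```bash
python3 - <<'E'
from h import *
s=snap('top');t=snap('scene');st=r.get_state();f=st['contact_force'];v=st['tool_pos'][:2]-np.array([.4963,-.3011])
e=v/np.linalg.norm(v)
print(S(st['tool_pos']),np.linalg.norm(v),np.degrees(np.arctan2(v[1],v[0])),'F',f,'radial',f[:2]@e,'tang',f[:2]@[e[1],-e[0]],st['opening'],bub(s),bub(t))
E
```

```text
Traceback (most recent call last):
  File "h.py", line 33, in bub
    lo,hi=g.min(),g.max();w=f[(s<45)&(f>lo)&(f<hi)]
          ~~~~~^^
ValueError: zero-size array to reduction operation minimum which has no identity
```

Call:
{"method": "step_arm", "body": {
  "steps": [
    [-0.6,-0.17,0,0,0,0,0.9],
    [-0.54,-0.32,0,0,0,0,0.9],
    [-0.44,-0.45,0,0,0,0,0.9],
    [-0.31,-0.55,0,0,0,0,0.9],
    [0,0,0,0,0,0,0.9]
  ]
}}

```text
clock: 22.22
tool_pos: [0.5195, -0.3136, 0.1045]
eef_rot: [0.481, 0.877, 0.003, 0.001]
contact_force: [1.7, 6.9, -4.4]
opening: 0.165
finger_force: 6.1
```

```bash
cat > chk.py <<'E'
from h import *
s=snap('top');t=snap('scene');st=r.get_state();f=st['contact_force'];v=st['tool_pos'][:2]-np.array([.4963,-.3011])
e=v/np.linalg.norm(v)
print(S(st['tool_pos']),'r',np.linalg.norm(v).round(4),np.degrees(np.arctan2(v[1],v[0])).round(1),'F',f.round(1),'radial',(f[:2]@e).round(1),'tang',(f[:2]@[e[1],-e[0]]).round(1),st['opening'].round(3),st['q'].round(2))
for c in(s,t):
    try: print(bub(c))
    except Exception: print('hidden')
# board front corners: yellow-board mask row check (front-right corner) 
h=cv2.cvtColor(s['pixels'],cv2.COLOR_RGB2HSV)
def edge(p,q):
    P=np.linspace(p,q,101).astype(np.float32)[:,None];w=cv2.remap(s['pixels'].astype(np.float32).sum(2),P[...,0],P[...,1],1)[:,0]
    g=np.abs(np.gradient(cv2.GaussianBlur(w[:,None],(1,9),2)[:,0]));i=g.argmax();return P[i,0].round(1)
print('edges',edge((350,215),(375,223)),edge((355,225),(350,260)),edge((320,215),(312,250)),edge((362,190),(386,198)))
E
python3 chk.py
```

```text
Traceback (most recent call last):
  File "chk.py", line 4, in <module>
    print(S(st['tool_pos']),'r',np.linalg.norm(v).round(4),np.degrees(np.arctan2(v[1],v[0])).round(1),'F',f.round(1),'radial',(f[:2]@e).round(1),'tang',(f[:2]@[e[1],-e[0]]).round(1),st['opening'].round(3),st['q'].round(2))
                                                                                                                                                                                      ^^^^^^^^^^^^^^^^^^^
AttributeError: 'float' object has no attribute 'round'
```

```bash
sed -i "s/st\['opening'\].round(3)/round(st['opening'],3)/" chk.py; python3 chk.py; python3 - <<'E'
from h import *
for p in([.3982,-.3175,.07],[.5619,-.3741,.07],[.5201,.0177,.076]):print(np.round(proj(snap('top'),p),1))
E
```

```text
(np.float64(0.1346), np.float64(0.0261)) r 0.0264 -28.3 F [ 1.9  7.2 -4.3] radial -1.8 tang -7.2 0.166 [ 0.6   0.81 -0.23  1.72  0.27  0.64  0.79]
hidden
hidden
edges [370.8 221.6] [354.3 229.9] [318.5 221.6] [379.  195.7]
[355.8 245. ]
[376.3 176.3]
[213.3 197.1]
```

```bash
cat > shift.py <<'E'
from h import *
a=cv2.cvtColor(cv2.imread('pics/top0.png'),cv2.COLOR_BGR2GRAY).astype(np.float32);b=cv2.cvtColor(snap('top')['pixels'],cv2.COLOR_RGB2GRAY).astype(np.float32)
for nm,(x,y,w,h) in dict(front_right=(335,225,34,30),mid_front=(285,205,40,30),left=(205,175,30,30),left_up=(222,128,24,24),ref_wrench=(335,272,40,30),tape=(245,255,40,24)).items():
    r_=cv2.matchTemplate(cv2.resize(b[y-6:y+h+6,x-6:x+w+6],None,fx=4,fy=4,interpolation=2),cv2.resize(a[y:y+h,x:x+w],None,fx=4,fy=4,interpolation=2),cv2.TM_CCOEFF_NORMED)
    _,m,_,l=cv2.minMaxLoc(r_);print(nm,round(m,3),(l[0]/4-6,l[1]/4-6))
E
python3 shift.py
```

```text
front_right 0.713 (6.0, -6.0)
mid_front 0.828 (6.0, -6.0)
left 0.592 (6.0, 2.5)
left_up 0.922 (6.0, 2.75)
ref_wrench 0.091 (3.5, 6.0)
tape 1.0 (0.0, 0.0)
```

```bash
python3 - <<'E'
from h import *
s=snap('top');t=snap('scene')
c=np.zeros((600,800,3),np.uint8)
c[:300,:400]=cv2.resize(s['pixels'][110:260,200:400],(400,300),interpolation=2)
c[:300,400:800]=cv2.resize(cv2.cvtColor(cv2.imread('pics/top0.png'),4)[110:260,200:400],(400,300),interpolation=2)
c[300:600,:400]=cv2.resize(t['pixels'][120:285,170:390],(400,300),interpolation=2)
c[300:600,400:800]=cv2.resize(cv2.cvtColor(cv2.imread('pics/scene0.png'),4)[120:285,170:390],(400,300),interpolation=2)
cv2.imwrite('pics/i.png',cv2.cvtColor(c,4))
E
```

```text
(no output)
```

View pics/i.png

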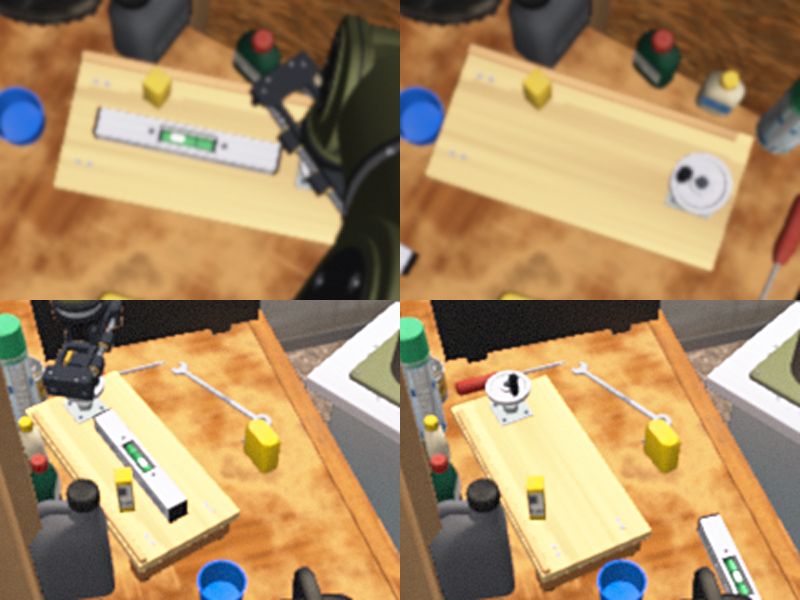

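The picture shows the shelf has swung about 7° about its far end: the front edge now runs from crop (55,187) to (335,240), against (427,175)–(712,268) before. So leading the handle shoved the shelf instead of, or as well as, turning the wheel. Working out the new pose and the wheel's state.

```bash
python3 - <<'E'
from h import *
s=snap('top');t=snap('scene')
fl=ray(s,227.5,203.5,.076)[:2];e=ray(s,365,230,.071)[:2];fl2=ray(t,170+237*.55,120+(515-300)*.55,.076)[:2]
print(fl,e,'scene fl',fl2)
d=e-fl;a=np.arctan2(d[1],d[0]);U=np.array([np.cos(a),np.sin(a)]);N=np.array([-U[1],U[0]]);O=fl+.18*U+.085*N
print('ang',np.degrees(a),'O',O,'hub',O+.1308*U, 'old rear feet',o-.15*u,'new',O-.15*U)
p=r.get_state()['tool_pos'];v=p[:2]-(O+.1308*U);print('handle rel',(v@U).round(4),(v@N).round(4),np.linalg.norm(v))
# level ends
w=ray(s,339,188.5,.105)[:2];f=ray(s,248.5,171.5,.109)[:2]
print('level ends shelf',(w-O)@U,(w-O)@N,(f-O)@U,(f-O)@N)
for i in (1,):
    import h;h.o,h.u,h.n=O,U,N
    print(bub(s),)
    try:print(bub(t))
    except Exception as x:print(x)
E
```

```text
[ 0.50386587 -0.01608912] [ 0.43306477 -0.3406488 ] scene fl [ 0.51764093 -0.010668  ]
ang -102.30600747929735 O [ 0.54854893 -0.2100696 ] hub [ 0.52067116 -0.33786423] old rear feet [ 0.59232  -0.037255] new [ 0.58051886 -0.06351611]
handle rel -0.0235 -0.0063 0.024302687573521352
level ends shelf 0.07122227549454194 -0.005407316339368584 -0.1420182598061654 -0.006321138448001317
[-31.   31.8 -19.1  -2.9 -11.4]
[-28.   33.7 -17.1  -1.9 -12.4]
```

The wheel didn't turn: the handle is unchanged relative to the hub, and the bubble is still at -11.4. The low grip jammed a finger against the stem, so the shelf slid with it. I'll retrace the path while still gripping to take the shelf back, then grip higher.

Call:
{"method": "step_arm", "body": {
  "steps": [
    [0.49,0.31,0,0,0,0,0.9],
    [0.49,0.31,0,0,0,0,0.9],
    [0.49,0.31,0,0,0,0,0.9],
    [0.49,0.31,0,0,0,0,0.9],
    [0.56,-0.27,0,0,0,0,0.9],
    [0.56,-0.27,0,0,0,0,0.9],
    [0.56,-0.27,0,0,0,0,0.9],
    [0.56,-0.27,0,0,0,0,0.9]
  ]
}}

```text
clock: 23.82
tool_pos: [0.4951, -0.2797, 0.1048]
eef_rot: [0.482, 0.876, 0.0, 0.0]
contact_force: [0.3, 0.3, -0.3]
opening: 0.051
finger_force: 0.0
```

```bash
cat > pose.py <<'E'
from h import *
import h
s=snap('top');t=snap('scene');st=r.get_state()
# shelf front edge & left edge from board colour mask
def fit(c,show=False):
    im=cv2.cvtColor(c['pixels'],cv2.COLOR_RGB2LAB).astype(float);return im
lab=cv2.cvtColor(s['pixels'],cv2.COLOR_RGB2HSV)
m=((lab[...,2]>185)&(lab[...,1]<135)&(lab[...,1]>50)&(lab[...,0]>14)&(lab[...,0]<30)).astype(np.uint8);q=m*0;q[120:262,195:395]=m[120:262,195:395]
q=cv2.morphologyEx(q,cv2.MORPH_OPEN,np.ones((5,5)))
nl,L,stt,_=cv2.connectedComponentsWithStats(q);i=1+stt[1:,4].argmax();B=(L==i)
# front edge: lowest board pixel per column between
xs=np.arange(240,300);ys=np.array([np.where(B[:,x])[0].max() if B[:,x].any() else 0 for x in xs])
P=np.stack([xs,ys],1)[ys>0].astype(np.float32);vx,vy,x0,y0=cv2.fitLine(P,cv2.DIST_HUBER,0,.01,.01).ravel()
# left edge
ys2=np.arange(160,190);xs2=np.array([np.where(B[y])[0].min() if B[y].any() else 0 for y in ys2])
Q=np.stack([xs2,ys2],1)[xs2>0].astype(np.float32);wx,wy,x1,y1=cv2.fitLine(Q,cv2.DIST_HUBER,0,.01,.01).ravel()
k=np.linalg.solve([[vx,-wx],[vy,-wy]],[x1-x0,y1-y0])[0];corner=(x0+k*vx,y0+k*vy)
fl=ray(s,*corner,.076)[:2];e=ray(s,300,y0+(300-x0)/vx*vy,.073)[:2]
d=e-fl;a=np.arctan2(d[1],d[0]);U=np.array([np.cos(a),np.sin(a)]);N=np.array([-U[1],U[0]]);O=fl+.18*U+.085*N
print('corner',np.round(corner,1),'ang',np.degrees(a).round(2),'O',O.round(4),'hub',(O+.1308*U).round(4))
v=st['tool_pos'][:2]-(O+.1308*U);print('tool rel hub',(v@U).round(4),(v@N).round(4),'clk',st['clock'],'F',st['contact_force'].round(1),st['opening'],st['tool_pos'].round(4))
h.o,h.u,h.n=O,U,N
for c in(s,t):
    try:print(bub(c))
    except Exception:print('hid')
E
python3 pose.py
```

```text
corner [226.2 202.5] ang -104.47 O [ 0.5436 -0.2086] hub [ 0.5109 -0.3353]
tool rel hub -0.05 -0.0298 clk 23.925 F [-0.1  0.7  0.1] 0.050703713048563165 [ 0.4946 -0.2794  0.1047]
[-30.9  32.3 -15.1   0.5  -8. ]
[-27.3  33.2 -14.7   3.   -8.8]
```

The handle slipped out (opening 0.05), leaving the shelf part-way back. I'll rise clear, look at the wheel numerically, then regrip higher and tighter.

Call:
{"method": "step_arm", "body": {
  "steps": [
    [0,0,-4,0,0,0,0],
    [0,0,-3,0,0,0,0],
    [2.6,3.5,0,0,0,0,0],
    [2.6,3.5,0,0,0,0,0],
    [2.6,3.5,0,0,0,0,0],
    [0,0,0,0,0,0,0]
  ]
}}

```text
clock: 24.68
tool_pos: [0.5442, -0.1527, 0.175]
eef_rot: [0.478, 0.878, 0.002, 0.0]
contact_force: [0.1, -0.3, 0.8]
opening: 0.502
finger_force: 0.0
```

```bash
cat > wheel.py <<'E'
from h import *
s=snap('top');t=snap('scene')
H=cv2.cvtColor(s['pixels'],cv2.COLOR_RGB2HSV)
m=((H[...,1]<45)&(H[...,2]>140)).astype(np.uint8);q=m*0;q[175:240,325:390]=m[175:240,325:390]
q=cv2.morphologyEx(q,cv2.MORPH_CLOSE,cv2.getStructuringElement(2,(9,9)))
nl,L,st,ce=cv2.connectedComponentsWithStats(q);i=1+st[1:,4].argmax();ct=max(cv2.findContours((L==i).astype(np.uint8),0,1)[0],key=cv2.contourArea)
hu=cv2.convexHull(ct);el=cv2.fitEllipse(hu);print('wheel px',np.round(el[0],1),np.round(el[1],1),st[i])
hub=ray(s,*el[0],.113);print('hub',hub.round(4))
d=((H[...,2]<75)).astype(np.uint8);y0,x0=int(el[0][1]),int(el[0][0]);w=d*0;w[y0-17:y0+18,x0-17:x0+18]=d[y0-17:y0+18,x0-17:x0+18]
nl,L,st,ce=cv2.connectedComponentsWithStats(w)
for k in range(1,nl):
    if st[k,4]>4:print('dark',ce[k].round(1),st[k],'@.14',ray(s,*ce[k],.14).round(4))
E
python3 wheel.py;python3 pose.py; python3 - <<'E'
import cv2,numpy as np
E
```

```text
wheel px [367.7 189.1] [31.6 46.9] [348 175  42  33 911]
hub [ 0.5235 -0.343   0.113 ]
dark [356.6 186.8] [354 184   6   6  26] @.14 [ 0.5247 -0.313   0.14  ]Traceback (most recent call last):
  File "pose.py", line 13, in <module>
    P=np.stack([xs,ys],1)[ys>0].astype(np.float32);vx,vy,x0,y0=cv2.fitLine(P,cv2.DIST_HUBER,0,.01,.01).ravel()
                                                               ~~~~~~~~~~~^^^^^^^^^^^^^^^^^^^^^^^^^^^^
cv2.error: OpenCV(4.12.0) /io/opencv/modules/imgproc/src/linefit.cpp:50: error: (-215:Assertion failed) count > 0 in function 'fitLine2D_wods'
```

```bash
python3 - <<'E'
from h import *
s=snap('top');t=snap('scene')
def hc(im,x0,y0,x1,y1):
    g=cv2.resize(cv2.cvtColor(im,cv2.COLOR_RGB2GRAY)[y0:y1,x0:x1],None,fx=4,fy=4,interpolation=2)
    c=cv2.HoughCircles(cv2.GaussianBlur(g,(0,0),2),cv2.HOUGH_GRADIENT,1,10,param1=60,param2=12,minRadius=56,maxRadius=68)
    return None if c is None else [(round(a[0]/4+x0,1),round(a[1]/4+y0,1),round(a[2]/4,1)) for a in c[0][:3]]
old=cv2.cvtColor(cv2.imread('pics/top0.png'),4)
print('old',hc(old,325,175,378,230));c=hc(s['pixels'],335,165,395,225);print('now',c)
for a in c:print(ray(s,a[0],a[1],.113).round(4))
print(ray(s,356.6,186.8,.146).round(4))
H=cv2.cvtColor(s['pixels'],cv2.COLOR_RGB2HSV)
g=s['pixels'].sum(2)//3
for y in range(172,208,3):print(y,g[y,340:392:2].tolist())
# shelf left edge/corner from scene: front-left corner and additive/oil caps
for nm,(x,y,w,h) in dict(oil=(318,124,26,28),add=(350,145,24,22),can=(395,140,34,30),carton=(260,145,18,20)).items():
    a=cv2.resize(old[y:y+h,x:x+w],None,fx=4,fy=4,interpolation=2);b=cv2.resize(s['pixels'][y-8:y+h+8,x-8:x+w+8],None,fx=4,fy=4,interpolation=2)
    _,m,_,l=cv2.minMaxLoc(cv2.matchTemplate(b,a,cv2.TM_CCOEFF_NORMED));print(nm,round(m,3),l[0]/4-8,l[1]/4-8)
E
```

```text
old None
now NoneTraceback (most recent call last):
  File "<stdin>", line 9, in <module>
TypeError: 'NoneType' object is not iterable
```

```bash
python3 - <<'E'
from h import *
s=snap('top')
def hc(im,x0,y0,x1,y1):
    g=cv2.resize(cv2.cvtColor(im,cv2.COLOR_RGB2LAB)[y0:y1,x0:x1,2],None,fx=4,fy=4,interpolation=2)
    g=cv2.normalize(g,None,0,255,cv2.NORM_MINMAX)
    c=cv2.HoughCircles(cv2.GaussianBlur(g,(0,0),2),cv2.HOUGH_GRADIENT,1,10,param1=25,param2=8,minRadius=54,maxRadius=70)
    return [] if c is None else [(round(a[0]/4+x0,1),round(a[1]/4+y0,1),round(a[2]/4,1)) for a in c[0][:3]]
old=cv2.cvtColor(cv2.imread('pics/top0.png'),4)
print('old',hc(old,325,175,378,230));c=hc(s['pixels'],335,165,395,225);print('now',c)
for a in c:print(ray(s,a[0],a[1],.113).round(4))
print(ray(s,356.6,186.8,.146).round(4))
g=s['pixels'].sum(2)//3
for y in range(176,212,4):print(y,g[y,342:392:2].tolist())
for nm,(x,y,w,h) in dict(oil=(318,124,26,28),add=(350,145,24,22),can=(395,140,34,30),carton=(260,145,18,20)).items():
    a=cv2.resize(old[y:y+h,x:x+w],None,fx=4,fy=4,interpolation=2);b=cv2.resize(s['pixels'][y-8:y+h+8,x-8:x+w+8],None,fx=4,fy=4,interpolation=2)
    _,m,_,l=cv2.minMaxLoc(cv2.matchTemplate(b,a,cv2.TM_CCOEFF_NORMED));print(nm,round(m,3),l[0]/4-8,l[1]/4-8)
E
```

```text
old [(np.float32(350.1), np.float32(201.9), np.float32(15.8)), (np.float32(352.6), np.float32(201.4), np.float32(13.7))]
now [(np.float32(365.4), np.float32(191.1), np.float32(15.8)), (np.float32(354.4), np.float32(190.9), np.float32(14.0)), (np.float32(355.1), np.float32(187.6), np.float32(17.4))]
[ 0.5191 -0.3376  0.113 ]
[ 0.5202 -0.3124  0.113 ]
[ 0.5278 -0.3144  0.113 ]
[ 0.5235 -0.312   0.146 ]
176 [218, 217, 216, 216, 216, 216, 216, 218, 224, 232, 236, 240, 239, 236, 232, 224, 221, 225, 229, 230, 230, 220, 140, 131, 131]
180 [219, 218, 218, 217, 216, 216, 234, 241, 242, 243, 243, 243, 243, 242, 241, 240, 241, 234, 218, 217, 216, 188, 135, 146, 158]
184 [211, 222, 222, 222, 221, 233, 197, 76, 58, 147, 236, 242, 242, 243, 243, 243, 238, 237, 240, 222, 211, 165, 140, 132, 156]
188 [211, 214, 215, 211, 218, 185, 43, 31, 54, 138, 209, 148, 128, 201, 242, 244, 244, 235, 238, 235, 205, 124, 115, 129, 146]
192 [197, 211, 211, 200, 212, 240, 231, 231, 234, 220, 210, 132, 119, 188, 241, 244, 245, 237, 236, 239, 182, 122, 121, 130, 131]
196 [196, 211, 210, 201, 197, 232, 236, 241, 243, 242, 236, 233, 236, 244, 244, 244, 241, 219, 240, 217, 146, 122, 133, 142, 140]
200 [205, 215, 211, 215, 181, 156, 231, 238, 232, 240, 242, 243, 243, 242, 238, 225, 232, 238, 219, 193, 140, 135, 137, 139, 138]
204 [214, 216, 216, 215, 218, 221, 216, 213, 225, 236, 240, 236, 236, 239, 240, 231, 215, 208, 204, 171, 155, 153, 149, 147, 142]
208 [221, 221, 220, 220, 219, 219, 217, 217, 216, 217, 215, 213, 214, 210, 214, 212, 211, 211, 202, 167, 164, 166, 163, 156, 148]
oil 0.583 0.0 0.5
add 0.791 1.25 -3.0
can 0.994 4.25 -0.5
carton 0.365 -5.25 1.0
```

Wheel found at pixel (365.4,191.1), so the hub is at (0.519,-0.338). The handle is at (0.5235,-0.312). Regripping higher, so the tips clear the stem.

Call:
{"method": "step_arm", "body": {
  "steps": [
    [-4.1,-3.5,0,0,0,0,0],
    [-4.1,-3.5,0,0,0,0,0],
    [-4.1,-3.4,0,0,0,0,0],
    [0,0,2,0,0,0,0],
    [0,0,2.5,0,0,0,0],
    [0,0,1.5,0,0,0,0],
    [0,0,0.4,0,0,0,0],
    [0,0,0,0,0,0,0]
  ]
}}

```text
clock: 26.02
tool_pos: [0.5206, -0.3174, 0.1109]
eef_rot: [0.482, 0.876, 0.0, 0.0]
contact_force: [-0.4, 0.8, -0.1]
opening: 0.496
finger_force: 0.0
```

```bash
python3 - <<'E'
from h import *
st=r.get_state();print(st['tool_pos'],st['contact_force'],st['opening'])
E
```

```text
[ 0.52057034 -0.31744258  0.11094037] [-0.37810083  0.83100559 -0.09068242] 0.49634949163754083
```

Call:
{"method": "step_arm", "body": {
  "steps": [
    [0.3,0.5,0,0,0,0,0.3],
    [0,0,0,0,0,0,0.9],
    [0,0,0,0,0,0,0.9],
    [0,0,0,0,0,0,0.9],
    [0,0,0,0,0,0,0.9]
  ],
  "force": 5
}}

```text
clock: 26.65
tool_pos: [0.5228, -0.3124, 0.1108]
eef_rot: [0.482, 0.876, -0.0, 0.0]
contact_force: [-1.5, -1.3, 0.1]
opening: 0.163
finger_force: 5.0
```

Call:
{"method": "step_arm", "body": {
  "steps": [
    [0,0,0,0,0,0,0.9],
    [0,0,0,0,0,0,0.9],
    [0.5,0.5,0,0,0,0,0.9],
    [0.5,0.5,0,0,0,0,0.9],
    [0.5,0.5,0,0,0,0,0.9],
    [0.5,0.5,0,0,0,0,0.9],
    [0,0,0,0,0,0,0.9]
  ],
  "force": 25
}}

```text
clock: 27.52
tool_pos: [0.5278, -0.2904, 0.1113]
eef_rot: [0.483, 0.875, -0.004, 0.002]
contact_force: [-3.5, -9.6, 1.8]
opening: 0.158
finger_force: 25.0
```

```bash
cat > sh.py <<'E'
from h import *
import h
# shelf pose from left-end screws + carton-free features: template shift of left end between top0 and now
s=snap('top');t=snap('scene');st=r.get_state()
H=cv2.cvtColor(s['pixels'],cv2.COLOR_RGB2HSV)
m=((H[...,1]<40)&(H[...,2]>120)).astype(np.uint8);q=m*0;q[140:215,230:350]=m[140:215,230:350]
g=((H[...,0]>50)&(H[...,0]<85)&(H[...,1]>50)&(H[...,2]>60)).astype(np.uint8);q[140:215,230:350]|=g[140:215,230:350]
q=cv2.morphologyEx(q,cv2.MORPH_CLOSE,np.ones((5,5)));nl,L,S_,C=cv2.connectedComponentsWithStats(q);i=1+S_[1:,4].argmax()
ct=max(cv2.findContours((L==i).astype(np.uint8),0,1)[0],key=cv2.contourArea);(cx,cy),wh,_=cv2.minAreaRect(ct)
bx=cv2.boxPoints(cv2.minAreaRect(ct));bx=bx[np.argsort(bx[:,0])];A=ray(s,*bx[:2].mean(0),.107)[:2];B=ray(s,*bx[2:].mean(0),.105)[:2]
d=B-A;L_=np.linalg.norm(d);U=d/L_;N=np.array([-U[1],U[0]]);c=(A+B)/2
O=c+.0345*U+.0055*N
print('level len',L_.round(4),'mid',c.round(4),'ang',np.degrees(np.arctan2(U[1],U[0])).round(2),'O',O.round(4),'hub',(O+.1308*U).round(4),'old o',o)
v=st['tool_pos'][:2]-(O+.1308*U);print('tool rel hub U,N',(v@U).round(4),(v@N).round(4),'clk',st['clock'],'F',st['contact_force'].round(1),round(st['opening'],3),st['tool_pos'].round(4))
h.o,h.u,h.n=O,U,N
for c in(s,t):
    try:print(bub(c,cx=-.0345,cy=-.0055))
    except Exception:print('hid')
E
python3 sh.py
```

```text
level len 0.2155 mid [ 0.5562 -0.1515] ang -103.44 O [ 0.5535 -0.1863] hub [ 0.5231 -0.3135] old o [ 0.54102 -0.17821]
tool rel hub U,N -0.0236 -0.0009 clk 27.625 F [ -3.1 -10.4   2.6] 0.16 [ 0.5278 -0.2904  0.1113]
[-31.5  31.7 -17.2  -1.7  -9.5]
[-28.3  32.8 -14.8   2.1  -8.6]
```

The shelf came back 24 mm along its axis. Relieving the push, then cranking clockwise with the higher grip.

```bash
python3 - <<'E'
from math import *
for k in range(24):
    p=radians(-51.4-15*k);print(k,round(.627*sin(p),2),round(.627*cos(p),2),end=' | ')
E
```

```text
0 -0.49 0.39 | 1 -0.57 0.25 | 2 -0.62 0.09 | 3 -0.62 -0.07 | 4 -0.58 -0.23 | 5 -0.5 -0.37 | 6 -0.39 -0.49 | 7 -0.25 -0.57 | 8 -0.09 -0.62 | 9 0.07 -0.62 | 10 0.23 -0.58 | 11 0.37 -0.5 | 12 0.49 -0.39 | 13 0.57 -0.25 | 14 0.62 -0.09 | 15 0.62 0.07 | 16 0.58 0.23 | 17 0.5 0.37 | 18 0.39 0.49 | 19 0.25 0.57 | 20 0.09 0.62 | 21 -0.07 0.62 | 22 -0.23 0.58 | 23 -0.37 0.5 |
```

Call:
{"method": "step_arm", "body": {
  "steps": [
    [-0.06,-0.07,0,0,0,0,0.9],
    [0,0,0,0,0,0,0.9],
    [-0.49,0.39,0,0,0,0,0.9],
    [-0.57,0.25,0,0,0,0,0.9]
  ],
  "force": 15
}}

```text
clock: 28.12
tool_pos: [0.5366, -0.2942, 0.1105]
eef_rot: [0.483, 0.876, -0.003, -0.002]
contact_force: [-6.4, -3.7, 3.5]
opening: 0.163
finger_force: 15.0
```

```bash
python3 sh.py
```

```text
level len 0.2154 mid [ 0.5562 -0.1515] ang -103.44 O [ 0.5535 -0.1863] hub [ 0.5231 -0.3136] old o [ 0.54102 -0.17821]
tool rel hub U,N -0.0218 0.0093 clk 28.225 F [-5.  -6.   4.6] 0.162 [ 0.5372 -0.2946  0.1105]
[-31.4  31.9 -13.4   2.   -6. ]
[-27.9  33.  -13.5   3.9  -7.3]
```

The shelf stays put and the wheel turns now (bubble moving to -6.5). Continuing with a small radial correction.

Call:
{"method": "step_arm", "body": {
  "steps": [
    [-0.64,0.03,0,0,0,0,0.9],
    [-0.62,-0.07,0,0,0,0,0.9],
    [-0.58,-0.23,0,0,0,0,0.9],
    [-0.5,-0.37,0,0,0,0,0.9]
  ]
}}

```text
clock: 28.72
tool_pos: [0.5475, -0.3128, 0.1103]
eef_rot: [0.481, 0.877, 0.001, -0.0]
contact_force: [-1.6, 3.6, -1.3]
opening: 0.163
finger_force: 15.0
```

```bash
python3 sh.py
```

```text
level len 0.2154 mid [ 0.5561 -0.1515] ang -103.44 O [ 0.5534 -0.1863] hub [ 0.523  -0.3136] old o [ 0.54102 -0.17821]
tool rel hub U,N -0.0052 0.024 clk 28.825 F [-1.3  0.4 -1.3] 0.161 [ 0.5476 -0.314   0.1104]
[-31.5  31.7 -16.3  -0.8  -8.6]
[-28.2  33.3 -15.9   1.2  -9.9]
```

The handle is now on the wall side of the hub, so a radial push swings the wheel end back towards its home pose without turning the wheel.

Call:
{"method": "step_arm", "body": {
  "steps": [
    [0.37,-0.4,0,0,0,0,0.9],
    [0.37,-0.4,0,0,0,0,0.9],
    [0.37,-0.4,0,0,0,0,0.9],
    [0.37,-0.4,0,0,0,0,0.9],
    [0.37,-0.4,0,0,0,0,0.9],
    [0,0,0,0,0,0,0.9]
  ],
  "force": 25
}}

```text
clock: 29.58
tool_pos: [0.5192, -0.3094, 0.1108]
eef_rot: [0.482, 0.876, -0.0, -0.001]
contact_force: [2.1, -2.0, -0.5]
opening: 0.162
finger_force: 25.0
```

```bash
python3 sh.py
```

```text
level len 0.2158 mid [ 0.5441 -0.1495] ang -109.03 O [ 0.538  -0.1839] hub [ 0.4953 -0.3076] old o [ 0.54102 -0.17821]
tool rel hub U,N -0.006 0.0232 clk 29.675 F [ 1.7 -2.8 -0.8] 0.156 [ 0.5192 -0.3095  0.1107]
[-31.8  31.4 -14.6   0.8  -6.7]
[-28.4  32.9 -14.7   3.2  -8. ]
```

The shelf is back to within about 6 mm and 1° of where it stood. Bubble is at about -7.4, so about 1.25 more turns are needed. Chord table from the present handle angle:

```bash
python3 - <<'E'
from math import *
for k in range(24):
    p=radians(-134.5-15*k);print(k,round(.627*sin(p),2),round(.627*cos(p),2),end=' | ')
E
```

```text
0 -0.45 -0.44 | 1 -0.32 -0.54 | 2 -0.17 -0.6 | 3 -0.01 -0.63 | 4 0.16 -0.61 | 5 0.31 -0.55 | 6 0.44 -0.45 | 7 0.54 -0.32 | 8 0.6 -0.17 | 9 0.63 -0.01 | 10 0.61 0.16 | 11 0.55 0.31 | 12 0.45 0.44 | 13 0.32 0.54 | 14 0.17 0.6 | 15 0.01 0.63 | 16 -0.16 0.61 | 17 -0.31 0.55 | 18 -0.44 0.45 | 19 -0.54 0.32 | 20 -0.6 0.17 | 21 -0.63 0.01 | 22 -0.61 -0.16 | 23 -0.55 -0.31 |
```

Call:
{"method": "step_arm", "body": {
  "steps": [
    [-0.45,-0.44,0,0,0,0,0.9],
    [-0.32,-0.54,0,0,0,0,0.9],
    [-0.17,-0.6,0,0,0,0,0.9],
    [-0.01,-0.63,0,0,0,0,0.9]
  ],
  "force": 15
}}

```text
clock: 30.18
tool_pos: [0.5061, -0.3293, 0.1104]
eef_rot: [0.482, 0.876, 0.0, -0.0]
contact_force: [2.7, 3.4, -3.2]
opening: 0.165
finger_force: 15.0
```

```bash
python3 sh.py
```

```text
level len 0.2153 mid [ 0.5442 -0.1493] ang -109.09 O [ 0.5381 -0.1837] hub [ 0.4954 -0.3073] old o [ 0.54102 -0.17821]
tool rel hub U,N 0.0181 0.0163 clk 30.275 F [-0.3  0.4 -1.7] 0.163 [ 0.5048 -0.3298  0.1104]
[-31.6  31.5 -14.7   0.4  -7.1]
[-28.1  33.4 -14.3   2.8  -8.4]
```

Call:
{"method": "step_arm", "body": {
  "steps": [
    [0.16,-0.61,0,0,0,0,0.9],
    [0.31,-0.55,0,0,0,0,0.9],
    [0.44,-0.45,0,0,0,0,0.9],
    [0.54,-0.32,0,0,0,0,0.9],
    [0.6,-0.17,0,0,0,0,0.9],
    [0.63,-0.01,0,0,0,0,0.9],
    [0.61,0.16,0,0,0,0,0.9],
    [0.55,0.31,0,0,0,0,0.9]
  ]
}}

```text
clock: 31.28
tool_pos: [0.4714, -0.3059, 0.1108]
eef_rot: [0.482, 0.876, -0.001, -0.0]
contact_force: [0.6, -3.0, -1.2]
opening: 0.159
finger_force: 15.0
```

```bash
python3 sh.py
```

```text
level len 0.2156 mid [ 0.5445 -0.1488] ang -108.97 O [ 0.5385 -0.1833] hub [ 0.496 -0.307] old o [ 0.54102 -0.17821]
tool rel hub U,N 0.0058 -0.0238 clk 31.375 F [ 1.6 -0.6 -1.8] 0.165 [ 0.4715 -0.3047  0.1107]
[-31.7  31.3 -11.2   4.1  -3.3]
[-27.8  34.2  -9.4   7.1  -4.4]
```

Call:
{"method": "step_arm", "body": {
  "steps": [
    [0.45,0.44,0,0,0,0,0.9],
    [0.32,0.54,0,0,0,0,0.9],
    [0.17,0.6,0,0,0,0,0.9],
    [0.01,0.63,0,0,0,0,0.9],
    [-0.16,0.61,0,0,0,0,0.9],
    [-0.31,0.55,0,0,0,0,0.9],
    [-0.44,0.45,0,0,0,0,0.9],
    [-0.54,0.32,0,0,0,0,0.9]
  ]
}}

```text
clock: 32.38
tool_pos: [0.5098, -0.2869, 0.1104]
eef_rot: [0.481, 0.876, 0.0, -0.001]
contact_force: [-4.3, 0.0, -0.8]
opening: 0.161
finger_force: 15.0
```

Call:
{"method": "step_arm", "body": {
  "steps": [
    [-0.6,0.17,0,0,0,0,0.9],
    [-0.63,0.01,0,0,0,0,0.9],
    [-0.61,-0.16,0,0,0,0,0.9],
    [-0.55,-0.31,0,0,0,0,0.9],
    [-0.45,-0.44,0,0,0,0,0.9],
    [-0.32,-0.54,0,0,0,0,0.9],
    [-0.17,-0.6,0,0,0,0,0.9],
    [-0.01,-0.63,0,0,0,0,0.9]
  ]
}}

```text
clock: 33.38
tool_pos: [0.5081, -0.3269, 0.1104]
eef_rot: [0.481, 0.877, 0.002, 0.0]
contact_force: [-0.1, 5.9, -4.9]
opening: 0.167
finger_force: 15.0
```

```bash
python3 sh.py
```

```text
level len 0.2158 mid [ 0.5448 -0.1482] ang -109.02 O [ 0.5388 -0.1826] hub [ 0.4961 -0.3062] old o [ 0.54102 -0.17821]
tool rel hub U,N 0.0163 0.0174 clk 33.475 F [-2.6  5.6 -3.6] 0.164 [ 0.5072 -0.3273  0.1103]
[-31.8  31.4  -7.6   8.9   0.8]
[-28.   35.1  -5.6  13.    0.1]
```

The bubble is near the centre and still settling. Let go of the handle, rise, and move over the level's wheel half with the fingers closed.

Call:
{"method": "step_arm", "body": {
  "steps": [
    [0,0,0,0,0,0,0.2],
    [0,0,0,0,0,0,0.2],
    [0,0,-2,0,0,0,0.2],
    [0,0,-2.5,0,0,0,0.4],
    [2.9,2.4,0,0,0,0,0.8],
    [2.9,2.4,0,0,0,0,1],
    [2.8,2.4,0,0,0,0,1],
    [0,0,2,0,0,0,1]
  ]
}}

```text
clock: 34.48
tool_pos: [0.5252, -0.2147, 0.1376]
eef_rot: [0.479, 0.878, 0.002, 0.003]
contact_force: [0.2, 0.7, -0.4]
opening: 0.005
finger_force: 0.0
```

Call:
{"method": "step_arm", "body": {
  "steps": [
    [0,0,2,0,0,0,1],
    [0,0,1,0,0,0,1],
    [0,0,0,0,0,0,1],
    [0,0,0,0,0,0,1],
    [0,0,0,0,0,0,1],
    [0,0,0,0,0,0,1]
  ]
}}

```text
clock: 35.22
tool_pos: [0.5216, -0.218, 0.1061]
eef_rot: [0.482, 0.876, 0.0, 0.0]
contact_force: [-0.2, -0.3, -0.4]
opening: 0.009
finger_force: 0.0
```

```bash
cat > b.py <<'E'
from h import *
import h
O=np.array([.5388,-.1826]);a=np.radians(-109.02);h.o,h.u=O,np.array([np.cos(a),np.sin(a)]);h.n=np.array([-h.u[1],h.u[0]])
st=r.get_state();p=st['tool_pos'];print(p.round(4),'F',st['contact_force'].round(1),round(st['opening'],3),'clk',st['clock'],'tool on level',((p[:2]-O)@h.u+.0345).round(4),((p[:2]-O)@h.n+.0055).round(4))
for c in(snap('top'),snap('scene')):
    try:print(bub(c,cx=-.0345,cy=-.0055))
    except Exception:print('hid')
    k,v=vial(c,cx=-.0345,cy=-.0055);q=v[:,:,2].mean(0);print('V',q[15:75].astype(int).tolist())
E
python3 b.py; python3 wheel.py
```

```text
[ 0.5216 -0.218   0.1061] F [-0.2 -0.3 -0.4] 0.009 clk 35.225 tool on level 0.0736 0.0008
[-31.7  31.8  -6.8  10.    1.5]
V [143, 158, 173, 185, 192, 195, 197, 198, 198, 197, 196, 196, 196, 196, 194, 192, 186, 178, 170, 165, 166, 176, 190, 205, 218, 227, 233, 237, 240, 241, 242, 242, 241, 241, 241, 240, 238, 234, 225, 213, 200, 190, 185, 187, 190, 194, 196, 197, 197, 196, 196, 196, 196, 197, 197, 195, 191, 183, 171, 156]
[-27.7  35.2  -4.2  13.    0.6]
V [224, 205, 188, 175, 178, 186, 193, 202, 202, 201, 199, 198, 199, 198, 195, 191, 189, 185, 181, 176, 169, 162, 159, 166, 179, 196, 212, 219, 226, 231, 235, 237, 238, 238, 238, 236, 235, 233, 233, 228, 222, 212, 201, 198, 196, 199, 203, 208, 214, 215, 214, 208, 201, 193, 188, 187, 184, 177, 172, 167]Traceback (most recent call last):
  File "wheel.py", line 7, in <module>
    hu=cv2.convexHull(ct);el=cv2.fitEllipse(hu);print('wheel px',np.round(el[0],1),np.round(el[1],1),st[i])
                             ~~~~~~~~~~~~~~^^^^
cv2.error: OpenCV(4.12.0) /io/opencv/modules/imgproc/src/shapedescr.cpp:361: error: (-201:Incorrect size of input array) There should be at least 5 points to fit the ellipse in function 'fitEllipseNoDirect'
```

Unloaded, the bubble sits at about +1.3 mm. Press now to see the loaded reading.

Call:
{"method": "step_arm", "body": {
  "steps": [
    [0,0,1,0,0,0,1],
    [0,0,0.6,0,0,0,1],
    [0,0,0.2,0,0,0,1],
    [0,0,0,0,0,0,1]
  ]
}}

```text
clock: 35.92
tool_pos: [0.5209, -0.2179, 0.0879]
eef_rot: [0.482, 0.876, -0.0, -0.0]
contact_force: [-1.2, -0.4, 5.7]
opening: 0.01
finger_force: 2.9
```

Call:
{"method": "step_arm", "body": {
  "steps": [
    [0,0,0.08,0,0,0,1],
    [0,0,0,0,0,0,1],
    [0,0,0,0,0,0,1],
    [0,0,0,0,0,0,1],
    [0,0,0,0,0,0,1],
    [0,0,0,0,0,0,1],
    [0,0,0,0,0,0,1],
    [0,0,0,0,0,0,1]
  ]
}}

```text
clock: 36.92
tool_pos: [0.5208, -0.2181, 0.0876]
eef_rot: [0.482, 0.876, -0.0, -0.0]
contact_force: [-2.1, -0.2, 9.5]
opening: 0.008
finger_force: 4.6
```

```bash
python3 b.py
```

```text
[ 0.5208 -0.2181  0.0876] F [-2.1 -0.2  9.5] 0.008 clk 36.925 tool on level 0.0739 0.0001
[-31.1  45.   -9.3   7.4  -7.9]
V [136, 149, 166, 180, 189, 195, 198, 200, 200, 200, 199, 199, 199, 199, 199, 198, 193, 187, 182, 180, 184, 199, 213, 225, 233, 238, 240, 242, 243, 243, 242, 242, 242, 241, 239, 237, 230, 220, 205, 185, 162, 137, 114, 95, 79, 66, 57, 49, 46, 44, 45, 47, 49, 52, 55, 57, 59, 61, 62, 63]
[-27.3  35.2  -7.6  10.4  -2.5]
V [234, 218, 199, 183, 183, 189, 196, 204, 203, 202, 200, 200, 201, 199, 196, 192, 190, 186, 180, 177, 173, 171, 176, 187, 202, 216, 228, 230, 230, 230, 231, 231, 230, 227, 226, 228, 227, 222, 217, 210, 202, 189, 176, 174, 174, 182, 191, 200, 207, 209, 209, 204, 200, 194, 190, 187, 182, 175, 168, 163]
```

Loaded with 9.5 N, the bubble is at about -2.3 mm, on the edge. About 0.28 turn more (105°) will centre it, so back to the handle by the same moves.

Call:
{"method": "step_arm", "body": {
  "steps": [
    [0,0,-2.9,0,0,0,1],
    [0,0,-4,0,0,0,0],
    [-2.9,-2.4,0,0,0,0,0],
    [-2.9,-2.4,0,0,0,0,0],
    [-2.8,-2.4,0,0,0,0,0],
    [0,0,1.5,0,0,0,0],
    [0,0,1.5,0,0,0,0],
    [0,0,1.5,0,0,0,0]
  ],
  "force": 6
}}

```text
clock: 38.02
tool_pos: [0.5069, -0.327, 0.1095]
eef_rot: [0.481, 0.877, 0.001, -0.001]
contact_force: [-0.0, 0.3, 0.3]
opening: 0.499
finger_force: 0.0
```

Call:
{"method": "step_arm", "body": {
  "steps": [
    [0,0,0,0,0,0,0.4],
    [0,0,0,0,0,0,0.9],
    [0,0,0,0,0,0,0.9],
    [0,0,0,0,0,0,0.9],
    [0,0,0,0,0,0,0.9]
  ]
}}

```text
clock: 38.65
tool_pos: [0.5074, -0.329, 0.1113]
eef_rot: [0.482, 0.876, 0.0, 0.001]
contact_force: [1.1, -0.2, 1.2]
opening: 0.168
finger_force: 6.0
```

```bash
python3 sh.py
```

```text
level len 0.2159 mid [ 0.5447 -0.1482] ang -108.92 O [ 0.5387 -0.1826] hub [ 0.4963 -0.3063] old o [ 0.54102 -0.17821]
tool rel hub U,N 0.0179 0.0178 clk 38.75 F [2.1 0.6 0.3] 0.165 [ 0.5074 -0.329   0.1112]
[-31.7  31.6  -6.3   9.7   1.8]
[-27.7  35.2  -4.3  13.    0.6]
```

Call:
{"method": "step_arm", "body": {
  "steps": [
    [0.16,-0.61,0,0,0,0,0.9],
    [0.31,-0.55,0,0,0,0,0.9],
    [0.44,-0.45,0,0,0,0,0.9],
    [0.54,-0.32,0,0,0,0,0.9],
    [0.6,-0.17,0,0,0,0,0.9],
    [0.63,-0.01,0,0,0,0,0.9],
    [0.61,0.16,0,0,0,0,0.9],
    [0,0,0,0,0,0,0.9]
  ],
  "force": 15
}}

```text
clock: 39.75
tool_pos: [0.4726, -0.3113, 0.111]
eef_rot: [0.481, 0.877, 0.0, -0.0]
contact_force: [4.4, 0.1, 0.8]
opening: 0.163
finger_force: 15.0
```

Call:
{"method": "step_arm", "body": {
  "steps": [
    [0,0,0,0,0,0,0.2],
    [0,0,0,0,0,0,0.2],
    [0,0,-2,0,0,0,0.2],
    [0,0,-2.5,0,0,0,0.4],
    [1.77,3.05,0,0,0,0,0.8],
    [1.77,3.05,0,0,0,0,1],
    [1.77,3.05,0,0,0,0,1],
    [0,0,2,0,0,0,1]
  ]
}}

```text
clock: 40.75
tool_pos: [0.5231, -0.2144, 0.1365]
eef_rot: [0.479, 0.878, 0.001, 0.0]
contact_force: [-0.5, 0.4, -1.0]
opening: 0.004
finger_force: 0.0
```

Call:
{"method": "step_arm", "body": {
  "steps": [
    [0,0,2,0,0,0,1],
    [0,0,1,0,0,0,1],
    [0,0,0,0,0,0,1],
    [0,0,0,0,0,0,1]
  ]
}}

```text
clock: 41.25
tool_pos: [0.5215, -0.2182, 0.1064]
eef_rot: [0.482, 0.876, 0.0, 0.0]
contact_force: [0.1, 0.5, 0.9]
opening: 0.004
finger_force: 0.0
```

```bash
python3 sh.py; python3 b.py
```

```text
level len 0.1575 mid [ 0.5671 -0.124 ] ang -108.96 O [ 0.5611 -0.1584] hub [ 0.5186 -0.2821] old o [ 0.54102 -0.17821]
tool rel hub U,N -0.0615 -0.0178 clk 41.35 F [ 0.6 -0.3  0.8] 0.008 [ 0.5217 -0.2181  0.1065]
hid
hid
[ 0.5217 -0.2181  0.1065] F [ 0.6 -0.3  0.8] 0.008 clk 41.35 tool on level 0.0737 0.0009
[-32.2  31.6  -4.9  11.1   3.4]
V [150, 165, 177, 187, 192, 195, 197, 198, 198, 197, 196, 196, 196, 196, 195, 192, 186, 179, 172, 169, 170, 177, 185, 196, 206, 215, 223, 230, 236, 239, 240, 241, 241, 241, 241, 241, 240, 238, 233, 227, 219, 212, 205, 202, 200, 198, 198, 197, 197, 196, 196, 195, 195, 195, 195, 192, 187, 179, 166, 150]
[-27.9  35.2  -2.4  14.4   2.4]
V [212, 187, 170, 158, 167, 182, 194, 207, 208, 210, 210, 209, 208, 204, 199, 194, 190, 185, 179, 174, 167, 163, 160, 166, 177, 191, 206, 213, 220, 227, 232, 236, 239, 242, 242, 240, 237, 235, 235, 231, 228, 226, 222, 220, 216, 210, 206, 206, 207, 206, 204, 200, 197, 192, 190, 189, 187, 182, 178, 173]
```

Call:
{"method": "step_arm", "body": {
  "steps": [
    [0,0,1,0,0,0,1],
    [0,0,0.55,0,0,0,1],
    [0,0,0.2,0,0,0,1],
    [0,0,0,0,0,0,1],
    [0,0,0,0,0,0,1]
  ]
}}

```text
clock: 42.08
tool_pos: [0.5209, -0.2179, 0.0886]
eef_rot: [0.482, 0.876, -0.0, -0.0]
contact_force: [-2.5, 1.1, 4.0]
opening: 0.006
finger_force: 2.5
```

Call:
{"method": "step_arm", "body": {
  "steps": [
    [0,0,0.12,0,0,0,1],
    [0,0,0,0,0,0,1],
    [0,0,0,0,0,0,1],
    [0,0,0,0,0,0,1]
  ]
}}

```text
clock: 42.58
tool_pos: [0.5208, -0.2182, 0.088]
eef_rot: [0.482, 0.876, -0.0, -0.0]
contact_force: [-3.0, 0.2, 10.6]
opening: 0.004
finger_force: 5.3
```

Call:
{"method": "step_arm", "body": {
  "steps": [
    [0,0,0,0,0,0,1],
    [0,0,0,0,0,0,1],
    [0,0,0,0,0,0,1],
    [0,0,0,0,0,0,1],
    [0,0,0,0,0,0,1],
    [0,0,0,0,0,0,1],
    [0,0,0,0,0,0,1],
    [0,0,0,0,0,0,1]
  ]
}}

```text
clock: 43.58
tool_pos: [0.5208, -0.2183, 0.0881]
eef_rot: [0.482, 0.876, -0.0, -0.0]
contact_force: [-3.4, 0.6, 10.8]
opening: 0.006
finger_force: 5.3
```

Call:
{"method": "step_arm", "body": {
  "steps": [
    [0,0,0,0,0,0,1],
    [0,0,0,0,0,0,1],
    [0,0,0,0,0,0,1],
    [0,0,0,0,0,0,1],
    [0,0,0,0,0,0,1],
    [0,0,0,0,0,0,1],
    [0,0,0,0,0,0,1],
    [0,0,0,0,0,0,1]
  ]
}}

```text
clock: 44.58
tool_pos: [0.5208, -0.2182, 0.088]
eef_rot: [0.482, 0.876, -0.0, -0.0]
contact_force: [-3.1, 0.4, 10.9]
opening: 0.002
finger_force: 5.3
```

```bash
python3 b.py; python3 shift.py; python3 - <<'E'
from h import *
s=snap('top');old=cv2.cvtColor(cv2.imread('pics/top0.png'),4)
for nm,(x,y,w,h) in dict(oil=(318,124,26,28),add=(350,145,24,22),can=(395,140,34,30),carton=(260,145,18,20),cup=(190,150,36,36),driver=(380,205,30,40)).items():
    a=cv2.resize(old[y:y+h,x:x+w],None,fx=4,fy=4,interpolation=2);b=cv2.resize(s['pixels'][y-8:y+h+8,x-8:x+w+8],None,fx=4,fy=4,interpolation=2)
    _,m,_,l=cv2.minMaxLoc(cv2.matchTemplate(b,a,cv2.TM_CCOEFF_NORMED));print(nm,round(m,3),l[0]/4-8,l[1]/4-8)
E
```

```text
[ 0.5208 -0.2182  0.088 ] F [-3.1  0.4 10.9] 0.002 clk 44.575 tool on level 0.074 0.0001
[-31.6  45.   -7.9   9.1  -6.1]
V [142, 157, 172, 183, 191, 195, 198, 200, 200, 200, 200, 200, 200, 199, 199, 196, 191, 184, 176, 172, 174, 186, 200, 215, 227, 235, 238, 241, 242, 242, 242, 242, 242, 241, 241, 240, 237, 231, 220, 204, 186, 169, 154, 141, 127, 112, 95, 77, 64, 55, 49, 46, 46, 48, 51, 53, 56, 58, 59, 60]
[-27.4  35.3  -6.1  12.1  -1. ]
V [232, 215, 193, 175, 176, 183, 192, 202, 203, 202, 200, 200, 201, 199, 195, 191, 187, 183, 177, 174, 169, 166, 167, 179, 195, 210, 223, 227, 229, 231, 235, 237, 240, 241, 240, 240, 238, 237, 237, 230, 221, 207, 193, 186, 183, 187, 194, 200, 207, 207, 207, 202, 198, 194, 191, 191, 190, 185, 180, 174]
front_right -0.392 (-6.0, 6.0)
mid_front -0.194 (-4.75, 6.0)
left 0.969 (1.5, 1.25)
left_up 0.993 (1.5, 1.5)
ref_wrench 0.338 (-1.0, -1.5)
tape 0.058 (-6.0, -2.25)
oil 0.268 2.0 -4.75
add 0.761 1.25 -1.0
can 0.997 2.5 0.75
carton 0.842 1.25 1.0
cup 0.966 0.5 0.25
driver 0.324 -2.75 8.0
```

Under 10.9 N the bubble sits between the lines: scene lines at -8.5 and +14, bubble centre at +3, so about 0 ± 1 mm. The shelf is within about 4 mm of its start. Handing in.

```bash
python3 -c "
from plant import r
print(r.finish_job())"
```

```text
the job is handed in; nothing more can be done
None
```

I handed the job in with closed fingertips pressing about 11 N on the wheel half of the level and the bubble at rest between the lines. On the way, though, a jammed grip on the handle swung the shelf about 7° and nudged the spray can; I dragged the shelf back to within about 4 mm, and the can is still about 5 mm off.

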